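Slide the seasoning tub round the bent guide lane to its catch

ROBOT

A 6-joint arm with a two-finger parallel gripper is mounted at the origin on the work surface. World frame = base frame: x ahead of the robot, y to its left, z up, the work surface at z = 0. Lengths are in m, angles in degrees, forces in N, time in s.
With the tool pointing down it reaches from about 0.375 to 0.9 m from the base axis. Payload 3.1 kg.
Tool frame: the origin (TCP) lies midway between the tips of the shut fingers; the grasp point (between the pads) lies bot.hold_point_z behind it (bot.hold_point_z is the distance from the TCP to the grasp point, in m); z points along the fingers, y is the direction in which the jaws open and shut (so a half turn about z gives the same grasp; the last joint's range is limited). The gripper opens to 87 mm and grips with 3 to 60 N. Pads are 19 mm wide; open, the fingers measure 117 mm over their backs; the gripper's body (75 mm by 190 mm) begins 51 mm behind the grasp point.
Start: joints at [61.106, 30.224, 82.088, -0, 67.689, -10.227], TCP at [0.2, 0.592, 0.223] pointing down, gripper open.
Joint ranges: [-176.69, 176.69], [-43.24, 126.21], [12.49, 139.97], [-82, 262], [0, 151.66], [-163.58, 163.58]. Speed limits (degrees/s): [159.86, 159.86, 180, 180, 180, 180].

INTERFACE

Orientations are given as a 3x3 rotation matrix whose columns are the frame's x, y, z axes.
In Python, from rig import bot, vision, hand_in gives the robot as it stands. The module is installed in compiled form; this text tells all that it offers.
- The arm moves only by the shell command python3 -m handwheel 'ROWS'. ROWS is JSON, a list of rows, each an object of numbers: "hand": the gripper's target within -1 to 1 (fully open at 1, half-way at 0, shut at -1); "dx", "dy", "dz": the shift along the world's x, y, z in cm; "wx", "wy", "wz": the turn, a rotation vector about the world's x, y, z in rad. In form: [{"hand": .., "dx": .., "dy": .., "dz": .., "wx": .., "wy": .., "wz": ..}, ...]. A call has 1 to 10 rows; each row shifts and turns the commanded pose from where the row before left it; what a row does not reach is not made up. A row lasts 1/10 s, in which the tool goes at most 50 mm and 8.59 degrees, less where a joint would pass 70% of its speed; a pose out of reach is approached as far as the arm can. A call with a gripper value outside its range is refused whole. The fingers move at their own pace and stop on an object; the grip force is fixed at half the most. Time passes only in rows, so rows that do not move let the fingers close. It gives the time, the measured TCP pose, the force and the opening at its end, in the units of the state.
- bot.read_state(): the state, without advancing time (a new reading comes with each control period).
- vision.capture(name): name is "scene" or "side" or "wrist"; returns (picture, depth): 384x512x3 uint8, red, green, blue; 384x512 float32, m along the optical axis (not along the pixel's ray), 0 where there is no reading.
- vision.get_calibration(name): a dict with "fx", "fy", "cx", "cy" (pixels), "k1" (the pictures are not rectified: a ray, as slopes to the right and down, at radius r is drawn at 1 + k1 r^2 times it, then the intrinsics apply), "rvec" (rotation vector, rad) and "tvec" (3), from world to camera coordinates, as OpenCV has them. Camera axes: x right, y down, z forward; pixel columns grow to the right and rows downward; lengths in m; the calibration is good to about 2 mm. A picture is of the moment at which its call begins: read the wrist's pose just before it. get_calibration takes no time and is no camera call; for the wrist camera it gives the pose at the moment of the call.
- hand_in(): hands the job in, once; it reports no verdict.
The state is a dict: "time_s": time; "joint_positions": joint angles; "qvel": joint speeds; "tau": joint torques, N m; "position": TCP position; "tcp_rot": TCP orientation; "force": force on the tool from outside, world axes, zero at the start; "moment": the same for the moment, N m; "opening": opening from 0.0 (shut) to 1.0 (fully open).
Only numpy, scipy, OpenCV 4.12 (cv2) and the standard library are available. Lean on these libraries where they do the work, as an engineer would, in place of code of your own. Each camera call takes 0.05 s, during which the arm holds its last target.

TASK

Set the oblong lidded seasoning tub down at the flared mouth of the bent guide lane, then slide it along the bench between the rails, round the bend and up the run-out leg, past the spring catch until it is fully home at the end stop with the catch sprung out behind it, and let go of it. Keep it flat on the bench all the way along the lane, ease it round gently without forcing it against the rails, and leave the other things alone.

Things in the scene. Friction and masses are not known exactly. Their poses are not given: they have to be found in the camera images.
- tub_knob (a point): Centre of the oblong tub's upright round black grip knob (20 mm across, from 32 to 74 mm above the underside); this point lies on its axis 53 mm above the underside. The loose tub, 0.55 to 0.9 kg, is 80 mm long along this frame's x, 46 mm wide along y, with half-round ends, the same either way round; body and flat steel lid 32 mm high. z up.
- tub: The oblong white tub itself, of smooth hard plastic (friction about 0.3); origin at the centre of its underside, straight below tub_knob; x along its length.
- lane: Bent guide lane on the bench: upright white plastic rails 18 mm high, 5 mm thick, 51 mm apart inside; open above, the bench is its floor. Origin: centre of the bend's circle, on the bench. In this frame the entry leg runs along +x from (-75, -90) to (0, -90) mm (centre line), then bends left (counter-clockwise from above). Over 20 N between tub and lane is forcing it.
- lane_mouth (a point): Throat of the entry leg, on its centre line on the bench, at (-75, -90) mm in the lane's frame; x points into the lane. From here back to x = -33 mm of this frame the rails flare outward, by 15 mm each side.
- bend_centre (a point): The lane's origin. The bend's centre line has radius 90 mm about it. The run-out leg leaves the bend tangentially and is clamped on a swivel about this point: the bend turns through 75 to 105 degrees, different every time and not reported (to be seen, or felt from the rails). With the tub home, the tub's centre is 75 mm along the leg, 117 mm (+-2 for side play) from this point.
- catch (a joint): Spring catch in the outer rail of the run-out leg, 38.5 mm along it: round nose 10 mm across, standing 7 mm into the lane at 0, pushed back up to 0.010 m. 250 N/m, preload 2 N: passing it takes up to about 8 N along the lane. It springs out behind the rear of the tub when home. The end stop, a cross wall as high as the rails, is 115 mm along the leg.
- round_tub: bystander: round white lidded tub, 72 mm across, 66 mm high with its knob; origin under its centre
- salt_cellar: bystander: small steel salt cellar, 42 mm across, 33 mm high, standing inside the bend; origin under its centre
- spice_jar: bystander: amber jar with black cap, 52 mm across, 80 mm high; origin under its centre
- bowl: bystander: steel bowl, 110 mm across, 45 mm high; origin under its centre
- spoon: bystander: serving spoon lying flat, 260 mm long; origin at its middle
- cutter: bystander: steel ring cutter, 70 mm across, 40 mm high; origin under its centre

How it is judged:
By the outcome, as a careful person would: the job done as asked, in the order asked, and still so for the second after the job is handed in, with the robot touching nothing.
It also fails if it takes over 67 s, if anything falls off the work surface, if the arm or the gripper's body presses on something with over 40 N, if the wrist force passes 120 N, or if a joint passes its speed limit or range.

## Working session

There is one attempt and no reset: what is moved stays moved. The work goes in short steps, Python scripts to look and compute and a shell command to move; the robot and the scene stay as the last step left them, time stands still between calls to the robot, and variables do not carry over. Pictures are saved under pics/ and viewed, and the job is handed in when it is done.

```bash
mkdir -p pics
cat > h.py <<'E'
import numpy as np, cv2
from rig import bot, vision
def K(c): return np.array([[c["fx"],0,c["cx"]],[0,c["fy"],c["cy"]],[0,0,1.]]), np.array([c["k1"],0,0,0,0.])
def rays(c,uv):
    k,d=K(c); p=cv2.undistortPoints(np.asarray(uv,float).reshape(-1,1,2),k,d).reshape(-1,2)
    R=cv2.Rodrigues(np.array(c["rvec"],float))[0]; t=np.array(c["tvec"],float).reshape(3)
    o=-R.T@t; dirs=np.c_[p,np.ones(len(p))]@R
    return o,dirs
def onplane(c,uv,z):
    o,d=rays(c,uv); s=(z-o[2])/d[:,2]; return o+d*s[:,None]
def proj(c,P):
    k,d=K(c); return cv2.projectPoints(np.asarray(P,float).reshape(-1,1,3),np.array(c["rvec"],float),np.array(c["tvec"],float),k,d)[0].reshape(-1,2)
def cloud(c,dep):
    v,u=np.mgrid[0:dep.shape[0],0:dep.shape[1]]
    o,d=rays(c,np.c_[u.ravel(),v.ravel()]); 
    return (o+d*dep.ravel()[:,None]).reshape(dep.shape+(3,))
def snap(n,tag):
    c=vision.get_calibration(n); im,de=vision.capture(n)
    cv2.imwrite(f"pics/{tag}.png",im[:,:,::-1]); np.savez(f"pics/{tag}.npz",im=im,de=de,c=np.array(c,dtype=object))
    return c,im,de
def load(tag):
    f=np.load(f"pics/{tag}.npz",allow_pickle=True); return f["c"].item(),f["im"],f["de"]
E
python3 - <<'E'
from h import *
print(bot.read_state(), bot.hold_point_z)
for n in ("scene","side","wrist"):
    c,_,_=snap(n,n+"0"); print(n,c)
E
```

```text
{'time_s': 0.0, 'joint_positions': array([ 6.11049123e+01,  3.02796327e+01,  8.21545446e+01, -1.96806908e-04,
        6.76891952e+01, -1.02274049e+01]), 'qvel': array([-0.02066349,  0.06043315, -0.0019823 ,  0.01259454,  0.0315914 ,
       -0.00648671]), 'tau': array([ 4.80069248e-04, -4.40052903e+01, -1.76587987e+01,  6.33714627e-02,
        5.82170917e-02, -1.47554606e-04]), 'position': array([0.19967161, 0.59149085, 0.22157471]), 'tcp_rot': array([[-9.47391188e-01,  3.20076336e-01, -1.03768658e-03],
       [ 3.20077793e-01,  9.47389385e-01, -1.88672341e-03],
       [ 3.79197736e-04, -2.11960556e-03, -9.99997682e-01]]), 'force': array([-0.46685254,  0.54770285, -0.63744429]), 'moment': array([ 0.02806593, -0.02084619,  0.05905275]), 'opening': 0.9998323193419054} 0.0187
scene {'fx': 490.9552502214352, 'fy': 490.9552502214352, 'cx': 248.03333522382576, 'cy': 200.00183301022415, 'k1': -0.08856834020236407, 'rvec': array([ 1.78608919,  1.75673329, -0.68161887]), 'tvec': array([-0.04158023, -0.37123955,  1.68160793])}
side {'fx': 458.8682885871725, 'fy': 458.8682885871725, 'cx': 258.2205156327088, 'cy': 187.56269803295282, 'k1': 0.05102475764294416, 'rvec': array([ 2.10240219, -0.56214656,  0.30733963]), 'tvec': array([-0.4620894 ,  0.20765568,  0.84226522])}
wrist {'fx': 312.29211341472245, 'fy': 312.29211341472245, 'cx': 263.3291366846672, 'cy': 194.1274456165087, 'k1': -0.012729105626574241, 'rvec': array([-2.36234661, -1.69581813, -0.2318832 ]), 'tvec': array([-0.62241713, -0.03358983,  0.39036947])}
```

View pics/scene0.png

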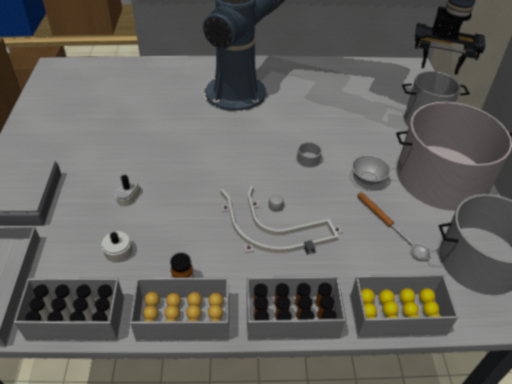

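View pics/side0.png

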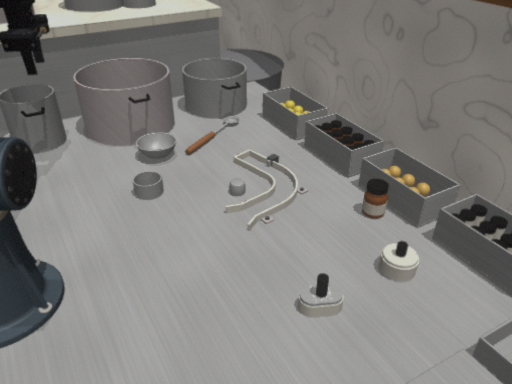

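View pics/wrist0.png

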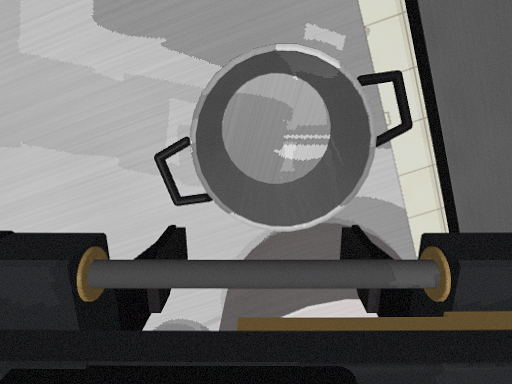

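Run:
```python
from h import *
for t in ("scene0","side0"):
    c,im,de=load(t); P=cloud(c,de)
    M=(de>0)
    # bench check
    print(t)
    pts={"scene0":{"knob":(125,180),"lid":(126,197),"spice":(181,260),"round":(116,240),"salt":(276,203),"cutter":(310,155),"bench":(200,150)},
         "side0":{"knob":(322,281),"lid":(322,300),"spice":(376,186),"round":(402,247),"salt":(237,186),"cutter":(148,185),"bench":(200,300)}}[t]
    for k,(u,v) in pts.items():
        print(k,np.nanmedian(P[v-1:v+2,u-1:u+2].reshape(-1,3),0).round(4))
    # crops upscaled
    roi={"scene0":[(210,170,350,265),(100,165,150,215)],"side0":[(215,140,320,235),(290,265,355,325)]}[t]
    for i,(a,b,e,f) in enumerate(roi):
        s=min(800//(e-a),600//(f-b)); cv2.imwrite(f"pics/{t}_c{i}.png",cv2.resize(im[b:f,a:e,::-1],None,fx=s,fy=s,interpolation=cv2.INTER_CUBIC)); print(s)
```

```text
scene0
knob [ 0.4991 -0.2937  0.0689]
lid [ 0.5248 -0.2931  0.0282]
spice [ 0.7696 -0.1272  0.0796]
round [ 0.6883 -0.2906  0.0518]
salt [0.55   0.1022 0.0294]
cutter [ 0.325   0.2197 -0.0021]
bench [ 0.3002 -0.1099 -0.001 ]
5
12
side0
knob [ 0.4855 -0.3019  0.0718]
lid [ 0.4841 -0.3084  0.0317]
spice [ 0.7577 -0.1325  0.0809]
round [ 0.6756 -0.2985  0.065 ]
salt [0.5259 0.0898 0.0281]
cutter [0.3385 0.1832 0.0376]
bench [ 3.090e-01 -1.747e-01 -1.000e-04]
6
10
```

View pics/scene0_c0.png

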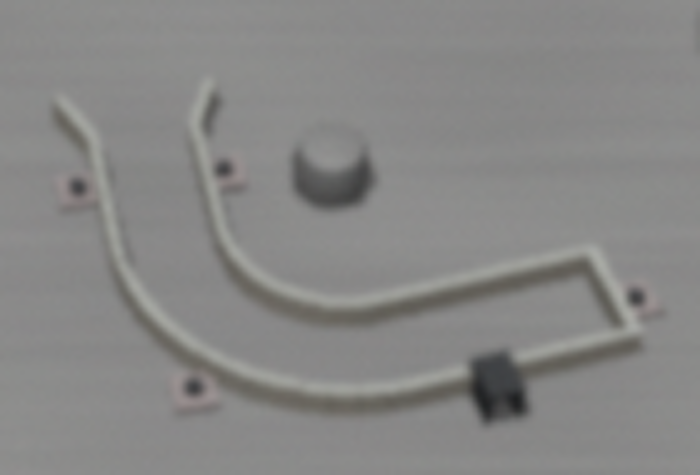

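View pics/side0_c0.png

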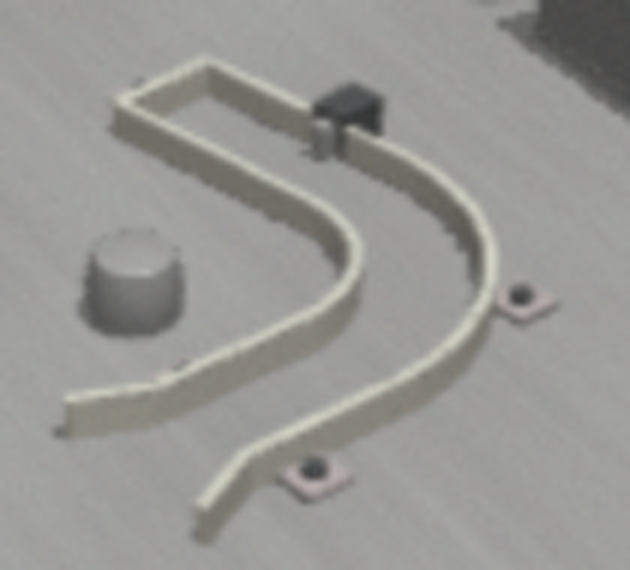

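View pics/side0_c1.png

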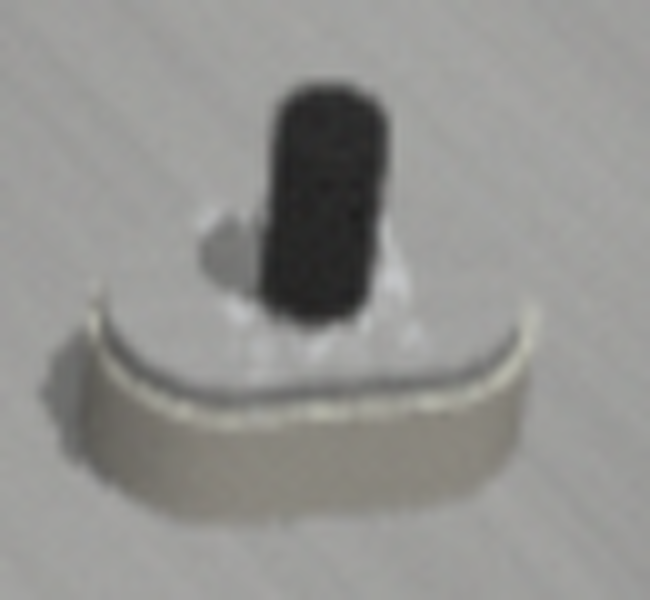

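Run:
```python
from h import *
c,_,_=load("wrist0"); o,d=rays(c,[[256,192],[256,100],[100,192]]); print(o,d, onplane(c,[[256,0],[256,192],[256,230],[0,100],[511,100]],0).round(3))
s=bot.read_state(); R=s["tcp_rot"]; print("cam in tool",R.T@(o-s["position"]))
c,_,_=load("scene0")
q=np.array([[95,137],[193,123],[60,97],[209,82],[590,250],[637,333],[340,303],[345,391]])/5+[210,170]
print(onplane(c,q,.018).round(4))
c,_,_=load("side0")
q=np.array([[245,455],[160,380],[203,505],[70,400],[122,102],[207,62]])/6+[215,140]
print(onplane(c,q,.018).round(4))
print("knob top", onplane(c,[[290+330/10,265+95/10]],.074), "ends of lid",onplane(c,[[290+95/10,265+315/10],[290+530/10,265+320/10]],.032))
c,_,_=load("scene0");
```

```text
[0.12978742 0.61403222 0.38345709] [[ 0.24272742 -0.10904643 -0.96425592]
 [-0.02627256 -0.01835729 -1.04431033]
 [ 0.0821923  -0.58402208 -0.96315535]] [[0.021 0.641 0.   ]
 [0.226 0.571 0.   ]
 [0.275 0.554 0.   ]
 [0.022 0.319 0.   ]
 [0.216 0.894 0.   ]]
cam in tool [ 0.0734817  -0.00142559 -0.16164308]
[[ 0.5177 -0.0215  0.018 ]
 [ 0.5077  0.0312  0.018 ]
 [ 0.4875 -0.0406  0.018 ]
 [ 0.4766  0.0407  0.018 ]
 [ 0.6002  0.2339  0.018 ]
 [ 0.6555  0.2503  0.018 ]
 [ 0.6343  0.1023  0.018 ]
 [ 0.6901  0.1012  0.018 ]]
[[ 0.5135 -0.0247  0.018 ]
 [ 0.5087  0.0333  0.018 ]
 [ 0.4852 -0.0432  0.018 ]
 [ 0.4724  0.0388  0.018 ]
 [ 0.5963  0.2316  0.018 ]
 [ 0.6479  0.245   0.018 ]]
knob top [[ 0.4946411  -0.29168419  0.074     ]] ends of lid [[ 0.45461643 -0.28211798  0.032     ]
 [ 0.52061669 -0.32091055  0.032     ]]
```

View pics/scene0_c1.png

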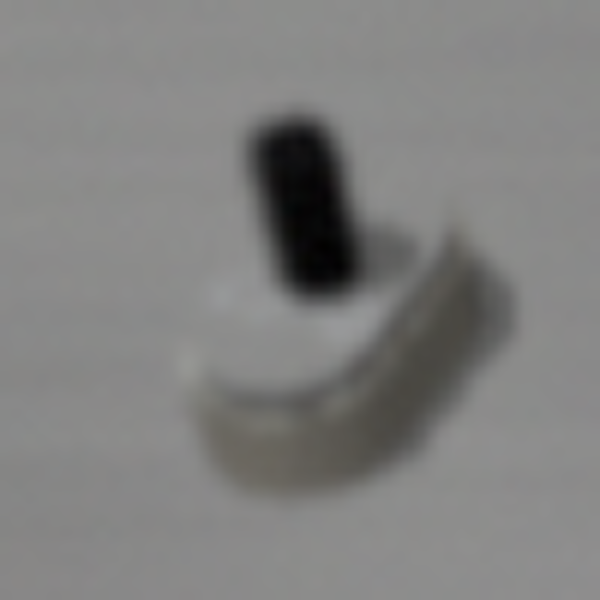

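```bash
python3 - <<'E'
from h import *
c,im,de=load("scene0"); P=cloud(c,de)
z=np.where(de>0,P[:,:,2],0)
for (x0,x1,y0,y1) in [(.15,.35,.4,.8),(.35,.75,.3,.8),(.35,.75,-.1,.3),(.3,.8,-.5,-.1)]:
    m=(P[:,:,0]>x0)&(P[:,:,0]<x1)&(P[:,:,1]>y0)&(P[:,:,1]<y1); print(x0,y0,np.percentile(z[m],[50,99,99.9]),)
E
python3 -m handwheel '[{"dz":3,"hand":1},{"dx":1,"dy":-1,"dz":3},{"dx":3,"dy":-3.5},{"dx":3,"dy":-3.5},{"dx":3,"dy":-3.5},{"dx":3,"dy":-3.5},{"dx":3,"dy":-3.5},{"dx":3,"dy":-3.5},{"dx":3,"dy":-3.5},{"dx":3,"dy":-3.5}]'
```

```text
0.15 0.4 [0.12243293 0.43664727 0.4455737 ]
0.35 0.3 [0.00262602 0.16733442 0.17071785]
0.35 -0.1 [-0.00109727  0.02600731  0.03721384]
0.3 -0.5 [-0.00088844  0.07862205  0.08188344]invalid input
```

```bash
python3 -m handwheel '[{"hand":1,"dx":0,"dy":0,"dz":3,"wx":0,"wy":0,"wz":0},{"hand":1,"dx":1,"dy":-1,"dz":3,"wx":0,"wy":0,"wz":0},{"hand":1,"dx":3,"dy":-3.5,"dz":0,"wx":0,"wy":0,"wz":0},{"hand":1,"dx":3,"dy":-3.5,"dz":0,"wx":0,"wy":0,"wz":0},{"hand":1,"dx":3,"dy":-3.5,"dz":0,"wx":0,"wy":0,"wz":0},{"hand":1,"dx":3,"dy":-3.5,"dz":0,"wx":0,"wy":0,"wz":0},{"hand":1,"dx":3,"dy":-3.5,"dz":0,"wx":0,"wy":0,"wz":0},{"hand":1,"dx":3,"dy":-3.5,"dz":0,"wx":0,"wy":0,"wz":0},{"hand":1,"dx":3,"dy":-3.5,"dz":0,"wx":0,"wy":0,"wz":0},{"hand":1,"dx":3,"dy":-3.5,"dz":0,"wx":0,"wy":0,"wz":0}]'
```

```text
time_s: 1.15
position: [0.4508, 0.3005, 0.2824]
tcp_rot: [[-0.947, 0.32, -0.0], [0.32, 0.947, 0.0], [0.0, -0.0, -1.0]]
force: [0.3, 1.1, 0.3]
opening: 1.0
```

```bash
python3 -m handwheel '[{"hand":1,"dx":3,"dy":-3.5,"dz":0,"wx":0,"wy":0,"wz":0},{"hand":1,"dx":3,"dy":-3.5,"dz":0,"wx":0,"wy":0,"wz":0},{"hand":1,"dx":3,"dy":-3.5,"dz":0,"wx":0,"wy":0,"wz":0},{"hand":1,"dx":3,"dy":-3.5,"dz":0,"wx":0,"wy":0,"wz":0},{"hand":1,"dx":3,"dy":-3.5,"dz":-1,"wx":0,"wy":0,"wz":0},{"hand":1,"dx":2,"dy":-3,"dz":-1,"wx":0,"wy":0,"wz":0},{"hand":1,"dx":0,"dy":0,"dz":0,"wx":0,"wy":0,"wz":0},{"hand":1,"dx":0,"dy":0,"dz":0,"wx":0,"wy":0,"wz":0}]'
python3 - <<'E'
from h import *
snap("wrist","wl")
E
```

```text
time_s: 1.95
position: [0.6196, 0.0965, 0.2616]
tcp_rot: [[-0.947, 0.322, -0.002], [0.322, 0.947, 0.001], [0.003, -0.0, -1.0]]
force: [-0.7, 0.7, 0.8]
opening: 1.002
```

View pics/wl.png

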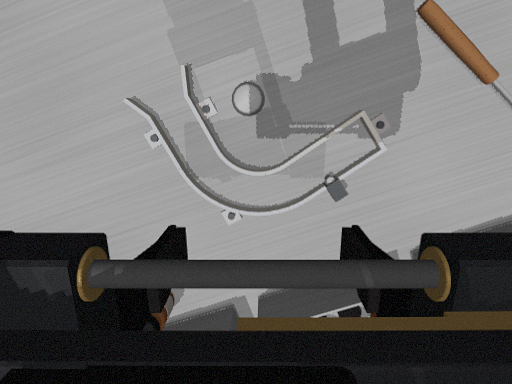

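Run:
```python
from h import *
c,im,de=load("wl")
a,b,e,f=115,55,395,225
cv2.imwrite("pics/wl_c.png",cv2.resize(im[b:f,a:e,::-1],None,fx=2.8,fy=2.8,interpolation=cv2.INTER_CUBIC))
P=cloud(c,de); z=P[:,:,2]
m=(z>0.012)&(z<0.024)&(de>0); v=np.zeros_like(im[:,:,0]); v[m]=255; m2=im.min(2)>200
o=np.dstack([v,v*0,(m2*255).astype(np.uint8)])
cv2.imwrite("pics/wl_m.png",cv2.resize(o[b:f,a:e],None,fx=2.8,fy=2.8,interpolation=cv2.INTER_NEAREST))
```

```text
(no output)
```

View pics/wl_c.png

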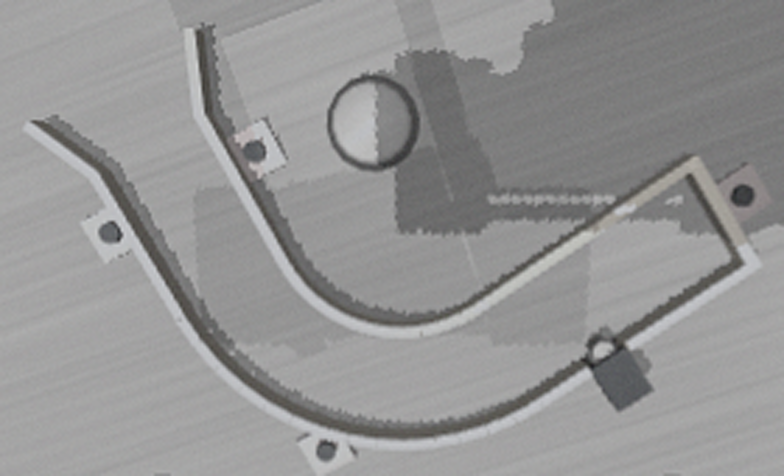

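View pics/wl_m.png

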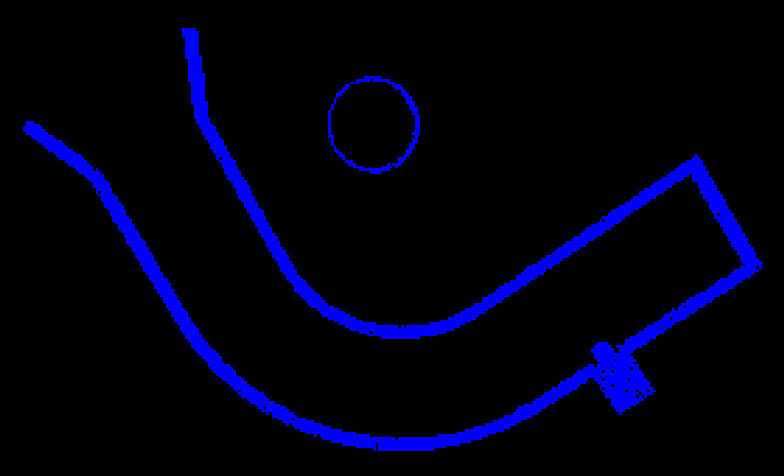

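```bash
cat > lane.py <<'E'
from h import *
from scipy.optimize import least_squares
def lanefit(tag,b0=(.57,.107),th0=np.radians(10),be0=np.radians(94)):
    c,im,de=load(tag); P=cloud(c,de); z=P[:,:,2]
    m=(z>0.013)&(z<0.023)&(de>0); vv,uu=np.nonzero(m)
    Q=onplane(c,np.c_[uu,vv],.018)[:,:2]
    b=np.array(b0); th=th0; be=be0
    for it in range(6):
        tol=0.008 if it<2 else 0.005
        R=np.array([[np.cos(th),-np.sin(th)],[np.sin(th),np.cos(th)]])
        L=(Q-b)@R   # lane frame
        ent=(L[:,0]>-72)&(L[:,0]>-.072)&(L[:,0]<-.003)
        u=np.array([np.cos(be),np.sin(be)]); n=np.array([-np.sin(be),np.cos(be)])
        s=L@u; w=L@n
        leg=(s>.004)&(s<.112)&~((abs(s-.0385)<.016)&(w<-.1))
        rr=np.hypot(*L.T); an=np.unwrap(np.arctan2(L[:,1],L[:,0]))+np.pi/2
        an=(an+np.pi)%(2*np.pi)-np.pi
        arc=(an>.05)&(an<be-.05)
        S=[(ent&(abs(L[:,1]+.062)<tol),'e',.062),(ent&(abs(L[:,1]+.118)<tol),'e',.118),(leg&(abs(w+.062)<tol),'l',.062),(leg&(abs(w+.118)<tol),'l',.118),(arc&(abs(rr-.062)<tol),'a',.062),(arc&(abs(rr-.118)<tol),'a',.118)]
        def res(p):
            bx,by,t,e=p; out=[]
            Rr=np.array([[np.cos(t),-np.sin(t)],[np.sin(t),np.cos(t)]])
            for k,ty,d in S:
                l=(Q[k]-[bx,by])@Rr
                if ty=='e': r=-l[:,1]-d
                elif ty=='l': r=-(l@np.array([-np.sin(e),np.cos(e)]))-d
                else: r=np.hypot(*l.T)-d
                out.append(r/1e-3)
            return np.concatenate(out)
        f=least_squares(res,[*b,th,be],loss='soft_l1'); b=f.x[:2];th,be=f.x[2:]
    i=0
    for k,ty,d in S:
        n_=k.sum(); print(ty,d,n_,"mean res mm",f.fun[i:i+n_].mean().round(2),"rms",f.fun[i:i+n_].std().round(2)); i+=n_
    print("b",b.round(4),"th",np.degrees(th).round(2),"bend",np.degrees(be).round(2))
    # along-axis checks: end stop, throat
    R=np.array([[np.cos(th),-np.sin(th)],[np.sin(th),np.cos(th)]]); L=(Q-b)@R
    u=np.array([np.cos(be),np.sin(be)]); nn=np.array([-np.sin(be),np.cos(be)]); s=L@u;w=L@nn
    k=(abs(w+.09)<.02)&(abs(s-.1175)<.008); print("end stop mid (exp 117.5):",s[k].mean()*1e3,k.sum())
    k=(L[:,0]<-.085); print("flare end x min (exp -108):",L[k,0].min()*1e3 if k.any() else None)
    return b,th,be
if __name__=="__main__":
    import sys; lanefit(sys.argv[1])
E
python3 lane.py wl
```

```text
e 0.062 258 mean res mm 0.09 rms 1.71
e 0.118 270 mean res mm -0.14 rms 1.89
l 0.062 367 mean res mm 0.15 rms 1.62
l 0.118 265 mean res mm -0.26 rms 1.83
a 0.062 327 mean res mm 0.18 rms 1.69
a 0.118 627 mean res mm -0.11 rms 1.91
b [0.5692 0.1047] th 8.87 bend 97.02
end stop mid (exp 117.5): 116.87364521001193 170
flare end x min (exp -108): -107.28479161673665
```

```bash
python3 -m handwheel '[{"hand":1,"dx":-1,"dy":-4.5,"dz":0,"wx":0,"wy":0,"wz":0},{"hand":1,"dx":-1,"dy":-4.5,"dz":-0.5,"wx":0,"wy":0,"wz":0},{"hand":1,"dx":-1,"dy":-4.5,"dz":-0.5,"wx":0,"wy":0,"wz":0},{"hand":1,"dx":-1,"dy":-4.5,"dz":-0.5,"wx":0,"wy":0,"wz":0},{"hand":1,"dx":-1,"dy":-4.5,"dz":-0.5,"wx":0,"wy":0,"wz":0},{"hand":1,"dx":-1,"dy":-4.5,"dz":-0.5,"wx":0,"wy":0,"wz":0},{"hand":1,"dx":-1,"dy":-4.5,"dz":-0.5,"wx":0,"wy":0,"wz":0},{"hand":1,"dx":-1,"dy":-4.5,"dz":-0.5,"wx":0,"wy":0,"wz":0},{"hand":1,"dx":-0.5,"dy":-4.5,"dz":-0.5,"wx":0,"wy":0,"wz":0},{"hand":1,"dx":0,"dy":-1,"dz":0,"wx":0,"wy":0,"wz":0}]'
python3 -m handwheel '[{"hand":1,"dx":0,"dy":0,"dz":0,"wx":0,"wy":0,"wz":0},{"hand":1,"dx":0,"dy":0,"dz":0,"wx":0,"wy":0,"wz":0}]'
python3 - <<'E'
from h import *
c,im,de=snap("wrist","wt")
P=cloud(c,de); z=P[:,:,2]
near=(abs(P[:,:,0]-.488)<.07)&(abs(P[:,:,1]+.301)<.07)&(de>0)
for lo,hi,zz in ((.027,.037,.032),(.068,.080,.074)):
    m=(near&(z>lo)&(z<hi)).astype(np.uint8)
    ct=max(cv2.findContours(m,cv2.RETR_EXTERNAL,cv2.CHAIN_APPROX_NONE)[0],key=len)
    Q=onplane(c,ct.reshape(-1,2),zz)[:,:2].astype(np.float32)*1000
    r=cv2.minAreaRect(Q); print(zz,m.sum(),r, cv2.minEnclosingCircle(Q), "px",ct.reshape(-1,2).mean(0), ct.reshape(-1,2).min(0),ct.reshape(-1,2).max(0))
print(bot.read_state()["position"])
E
```

```text
time_s: 3.0
position: [0.5345, -0.321, 0.2227]
tcp_rot: [[-0.947, 0.322, 0.001], [0.322, 0.947, -0.002], [-0.001, -0.002, -1.0]]
force: [-0.1, 0.7, -0.5]
opening: 0.998
time_s: 3.2
position: [0.5353, -0.3157, 0.2229]
tcp_rot: [[-0.948, 0.319, -0.0], [0.319, 0.948, 0.001], [0.0, 0.001, -1.0]]
force: [0.6, 0.6, 0.0]
opening: 1.001
0.032 1976 ((492.5023193359375, -296.8885803222656), (43.77200698852539, 75.63629913330078), 64.89559936523438) ((492.8428649902344, -296.2499084472656), 37.85564422607422) px [268.25555556 130.51666667] [247  96] [289 165]
0.074 314 ((491.87890625, -297.07769775390625), (18.675722122192383, 18.585826873779297), 26.60733985900879) ((491.9062805175781, -297.0865173339844), 9.78071403503418) px [268.46296296 134.03703704] [259 124] [278 144]
[ 0.5353703  -0.3153493   0.22294228]
```

View pics/wt.png

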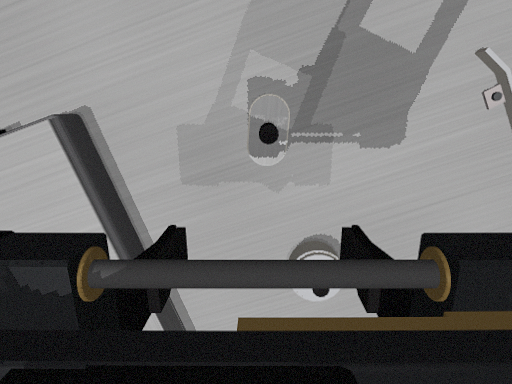

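```bash
python3 - <<'E'
from h import *
c,im,de=load("wt"); P=cloud(c,de); z=P[:,:,2]
near=(abs(P[:,:,0]-.488)<.07)&(abs(P[:,:,1]+.301)<.07)&(de>0)
m=near&(z>.026); v,u=np.nonzero(m&(z<.038)); Q=onplane(c,np.c_[u,v],.032)[:,:2]
w,V=np.linalg.eigh(np.cov(Q.T)); print(np.degrees(np.arctan2(V[1,1],V[0,1])),Q.mean(0),w)
E
python3 -m handwheel '[{"hand":1,"dx":-2.2,"dy":0.9,"dz":-3,"wx":0,"wy":0,"wz":0},{"hand":1,"dx":-2.1,"dy":0.9,"dz":-4,"wx":0,"wy":0,"wz":0},{"hand":1,"dx":0,"dy":0,"dz":-4,"wx":0,"wy":0,"wz":0},{"hand":1,"dx":0,"dy":0,"dz":-1.5,"wx":0,"wy":0,"wz":0},{"hand":1,"dx":0,"dy":0,"dz":0,"wx":0,"wy":0,"wz":0},{"hand":1,"dx":0,"dy":0,"dz":0,"wx":0,"wy":0,"wz":0}]'
```

```text
157.11380970155648 [ 0.4907304  -0.29676034] [0.00015193 0.00046546]
time_s: 3.85
position: [0.4929, -0.2987, 0.0982]
tcp_rot: [[-0.948, 0.318, 0.001], [0.318, 0.948, -0.0], [-0.001, -0.0, -1.0]]
force: [0.2, 0.1, -0.2]
opening: 0.998
```

```bash
python3 -m handwheel '[{"hand":1,"dx":-0.1,"dy":0.15,"dz":-3,"wx":0,"wy":0,"wz":0},{"hand":1,"dx":0,"dy":0,"dz":-2,"wx":0,"wy":0,"wz":0},{"hand":1,"dx":0,"dy":0,"dz":-1,"wx":0,"wy":0,"wz":0},{"hand":1,"dx":0,"dy":0,"dz":0,"wx":0,"wy":0,"wz":0},{"hand":1,"dx":0,"dy":0,"dz":0,"wx":0,"wy":0,"wz":0}]'
python3 -m handwheel '[{"hand":-1,"dx":0,"dy":0,"dz":0,"wx":0,"wy":0,"wz":0},{"hand":-1,"dx":0,"dy":0,"dz":0,"wx":0,"wy":0,"wz":0},{"hand":-1,"dx":0,"dy":0,"dz":0,"wx":0,"wy":0,"wz":0},{"hand":-1,"dx":0,"dy":0,"dz":0,"wx":0,"wy":0,"wz":0},{"hand":-1,"dx":0,"dy":0,"dz":0,"wx":0,"wy":0,"wz":0},{"hand":-1,"dx":0,"dy":0,"dz":0,"wx":0,"wy":0,"wz":0}]'
```

```text
time_s: 4.35
position: [0.492, -0.2989, 0.0388]
tcp_rot: [[-0.948, 0.32, 0.002], [0.32, 0.948, -0.002], [-0.002, -0.001, -1.0]]
force: [-0.5, 0.7, 0.8]
opening: 1.004
time_s: 4.95
position: [0.491, -0.2984, 0.0375]
tcp_rot: [[-0.947, 0.32, -0.0], [0.32, 0.947, 0.0], [0.0, 0.0, -1.0]]
force: [-0.3, 0.2, 0.4]
opening: 0.539
```

```bash
python3 -m handwheel '[{"hand":-1,"dx":0,"dy":0,"dz":0,"wx":0,"wy":0,"wz":0},{"hand":-1,"dx":0,"dy":0,"dz":0,"wx":0,"wy":0,"wz":0},{"hand":-1,"dx":0,"dy":0,"dz":0,"wx":0,"wy":0,"wz":0},{"hand":-1,"dx":0,"dy":0,"dz":0,"wx":0,"wy":0,"wz":0},{"hand":-1,"dx":0,"dy":0,"dz":0,"wx":0,"wy":0,"wz":0},{"hand":-1,"dx":0,"dy":0,"dz":0,"wx":0,"wy":0,"wz":0},{"hand":-1,"dx":0,"dy":0,"dz":0,"wx":0,"wy":0,"wz":0}]'
```

```text
time_s: 5.65
position: [0.4909, -0.2977, 0.0375]
tcp_rot: [[-0.947, 0.32, -0.0], [0.32, 0.947, 0.001], [0.001, 0.001, -1.0]]
force: [0.8, 4.7, 3.0]
opening: 0.219
```

```bash
python3 -m handwheel '[{"hand":-0.1,"dx":0,"dy":0,"dz":0,"wx":0,"wy":0,"wz":0},{"hand":-0.1,"dx":0,"dy":0,"dz":0,"wx":0,"wy":0,"wz":0},{"hand":-0.1,"dx":0,"dy":0,"dz":0,"wx":0,"wy":0,"wz":0},{"hand":-0.1,"dx":0,"dy":0,"dz":0,"wx":0,"wy":0,"wz":0},{"hand":-0.1,"dx":0,"dy":0,"dz":0,"wx":0,"wy":0,"wz":-0.14},{"hand":-0.1,"dx":0,"dy":0,"dz":0,"wx":0,"wy":0,"wz":-0.14},{"hand":-0.1,"dx":0,"dy":0,"dz":0,"wx":0,"wy":0,"wz":-0.14},{"hand":-0.1,"dx":0,"dy":0,"dz":0,"wx":0,"wy":0,"wz":-0.14},{"hand":-0.1,"dx":0,"dy":0,"dz":0,"wx":0,"wy":0,"wz":-0.14},{"hand":-0.1,"dx":0,"dy":0,"dz":0,"wx":0,"wy":0,"wz":-0.14}]'
python3 -m handwheel '[{"hand":-0.1,"dx":0,"dy":0,"dz":0,"wx":0,"wy":0,"wz":-0.14},{"hand":-0.1,"dx":0,"dy":0,"dz":0,"wx":0,"wy":0,"wz":-0.14},{"hand":-0.1,"dx":0,"dy":0,"dz":0,"wx":0,"wy":0,"wz":-0.14},{"hand":-0.1,"dx":0,"dy":0,"dz":0,"wx":0,"wy":0,"wz":-0.14},{"hand":-0.1,"dx":0,"dy":0,"dz":0,"wx":0,"wy":0,"wz":-0.14},{"hand":-0.1,"dx":0,"dy":0,"dz":0,"wx":0,"wy":0,"wz":0},{"hand":-0.1,"dx":0,"dy":0,"dz":0,"wx":0,"wy":0,"wz":0}]'
python3 - <<'E'
from h import *
s=bot.read_state(); print(s)
E
```

```text
time_s: 6.65
position: [0.491, -0.2989, 0.0375]
tcp_rot: [[-0.389, 0.921, 0.0], [0.921, 0.389, -0.001], [-0.001, -0.0, -1.0]]
force: [-0.1, -1.0, -0.4]
opening: 0.452
time_s: 7.35
position: [0.491, -0.2987, 0.0375]
tcp_rot: [[0.288, 0.958, 0.0], [0.958, -0.288, -0.0], [-0.0, 0.0, -1.0]]
force: [0.3, -0.2, 0.3]
opening: 0.454
{'time_s': 7.35, 'joint_positions': array([-4.24464412e+01,  4.17553356e+01,  9.70337379e+01, -1.75843062e-02,
        4.11972296e+01, -2.56919638e+01]), 'qvel': array([ 0.1317994 , -0.08331209,  0.06830348,  0.12327748,  0.08473871,
        0.37364978]), 'tau': array([-3.36929937e-03, -4.43097460e+01, -9.52514827e+00,  3.36434122e-02,
        6.25598780e-02,  2.81886180e-02]), 'position': array([ 0.49096488, -0.29870138,  0.03753874]), 'tcp_rot': array([[ 2.88049993e-01,  9.57615372e-01,  3.99922086e-05],
       [ 9.57615330e-01, -2.88049968e-01, -3.10518235e-04],
       [-2.85837281e-04,  1.27741928e-04, -9.99999951e-01]]), 'force': array([ 0.26065109, -0.23806395,  0.27181614]), 'moment': array([-0.10256098,  0.05475153, -0.0080766 ]), 'opening': 0.4541900535811318}
```

```bash
python3 -m handwheel '[{"hand":-1,"dx":0,"dy":0,"dz":0,"wx":0,"wy":0,"wz":0},{"hand":-1,"dx":0,"dy":0,"dz":0,"wx":0,"wy":0,"wz":0},{"hand":-1,"dx":0,"dy":0,"dz":0,"wx":0,"wy":0,"wz":0},{"hand":-1,"dx":0,"dy":0,"dz":0,"wx":0,"wy":0,"wz":0},{"hand":-1,"dx":0,"dy":0,"dz":0,"wx":0,"wy":0,"wz":0},{"hand":-1,"dx":0,"dy":0,"dz":0,"wx":0,"wy":0,"wz":0},{"hand":-1,"dx":0,"dy":0,"dz":0,"wx":0,"wy":0,"wz":0},{"hand":-1,"dx":0,"dy":0,"dz":0,"wx":0,"wy":0,"wz":0}]'
```

```text
time_s: 8.15
position: [0.4907, -0.2983, 0.0375]
tcp_rot: [[0.291, 0.957, -0.001], [0.957, -0.291, 0.0], [0.0, -0.001, -1.0]]
force: [-1.5, 0.4, 1.8]
opening: 0.218
```

```bash
python3 -m handwheel '[{"hand":-1,"dx":0,"dy":0,"dz":0.5,"wx":0,"wy":0,"wz":0},{"hand":-1,"dx":0,"dy":0,"dz":1,"wx":0,"wy":0,"wz":0},{"hand":-1,"dx":0,"dy":0,"dz":1,"wx":0,"wy":0,"wz":0},{"hand":-1,"dx":0,"dy":0,"dz":1,"wx":0,"wy":0,"wz":0},{"hand":-1,"dx":0,"dy":0,"dz":0.5,"wx":0,"wy":0,"wz":0},{"hand":-1,"dx":0,"dy":0,"dz":0,"wx":0,"wy":0,"wz":0}]'
python3 -m handwheel '[{"hand":-1,"dx":-0.2,"dy":1.4,"dz":0,"wx":0,"wy":0,"wz":0.04},{"hand":-1,"dx":-0.3,"dy":2.5,"dz":0,"wx":0,"wy":0,"wz":0.06},{"hand":-1,"dx":-0.4,"dy":3,"dz":0,"wx":0,"wy":0,"wz":0.06},{"hand":-1,"dx":-0.4,"dy":3,"dz":0,"wx":0,"wy":0,"wz":0.06},{"hand":-1,"dx":-0.4,"dy":3,"dz":0,"wx":0,"wy":0,"wz":0.06},{"hand":-1,"dx":-0.4,"dy":3,"dz":0,"wx":0,"wy":0,"wz":0.06},{"hand":-1,"dx":-0.4,"dy":3,"dz":0,"wx":0,"wy":0,"wz":0.06},{"hand":-1,"dx":-0.4,"dy":3,"dz":0,"wx":0,"wy":0,"wz":0.06},{"hand":-1,"dx":-0.4,"dy":3,"dz":0,"wx":0,"wy":0,"wz":0.06},{"hand":-1,"dx":-0.3,"dy":2.5,"dz":0,"wx":0,"wy":0,"wz":0.06}]'
```

```text
time_s: 8.75
position: [0.4916, -0.2989, 0.0788]
tcp_rot: [[0.291, 0.957, 0.002], [0.957, -0.291, -0.002], [-0.001, 0.002, -1.0]]
force: [0.5, -0.3, -7.7]
opening: 0.221
time_s: 9.75
position: [0.4531, -0.0218, 0.0774]
tcp_rot: [[-0.286, 0.958, -0.002], [0.958, 0.286, 0.001], [0.002, -0.002, -1.0]]
force: [-0.2, -0.1, -8.1]
opening: 0.219
```

```bash
python3 -m handwheel '[{"hand":-1,"dx":0,"dy":1.5,"dz":0,"wx":0,"wy":0,"wz":0},{"hand":-1,"dx":0,"dy":0.5,"dz":0,"wx":0,"wy":0,"wz":0},{"hand":-1,"dx":0,"dy":0,"dz":0,"wx":0,"wy":0,"wz":0},{"hand":-1,"dx":0,"dy":0,"dz":0,"wx":0,"wy":0,"wz":0}]'
python3 - <<'E'
from h import *
for n in ("scene","side"):
    c,im,de=snap(n,n+"1")
    a,b,e,f={"scene":(200,130,350,240),"side":(190,140,320,260)}[n]
    cv2.imwrite(f"pics/{n}1_c.png",cv2.resize(im[b:f,a:e,::-1],None,fx=5,fy=5,interpolation=cv2.INTER_CUBIC))
s=bot.read_state(); print(s["position"],s["force"],s["moment"])
E
```

```text
time_s: 10.15
position: [0.4554, -0.0048, 0.0776]
tcp_rot: [[-0.282, 0.96, 0.001], [0.96, 0.282, -0.0], [-0.001, 0.001, -1.0]]
force: [-0.4, -0.5, -7.3]
opening: 0.22
[ 0.45541726 -0.00520471  0.07757537] [ 0.36970994 -0.64330816 -8.0650396 ] [-0.02240912  0.03286896 -0.00661944]
```

View pics/scene1_c.png

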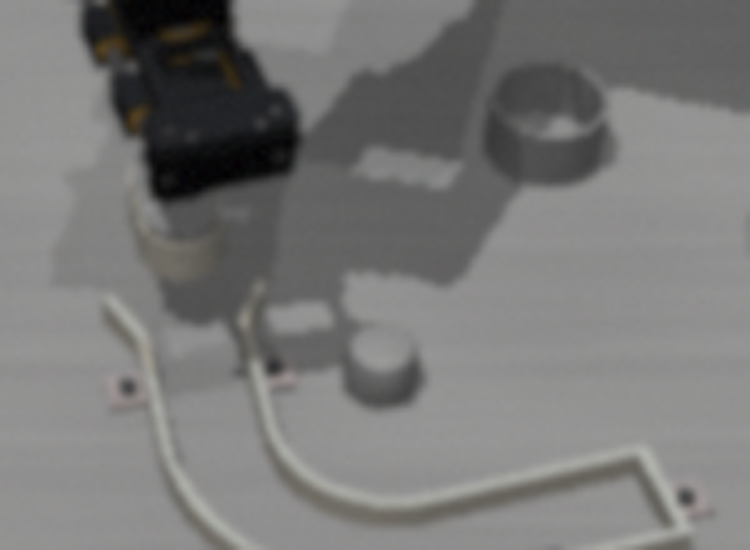

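View pics/side1_c.png

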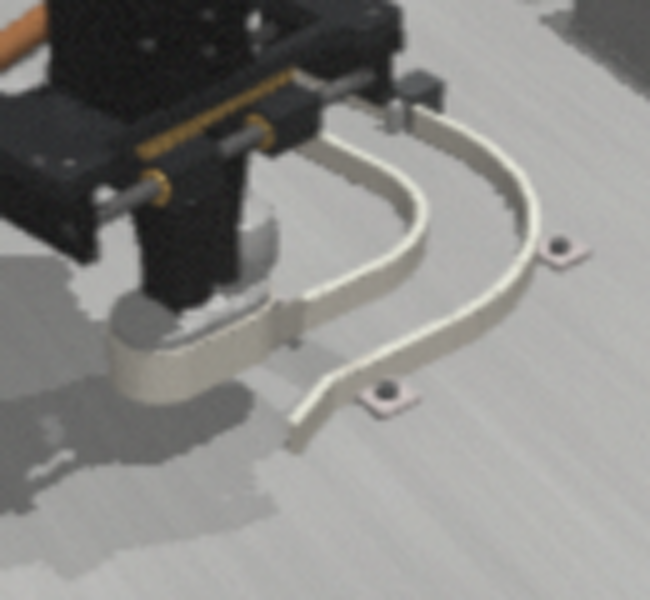

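```bash
python3 -m handwheel '[{"hand":-1,"dx":0,"dy":0,"dz":-1.5,"wx":0,"wy":0,"wz":0},{"hand":-1,"dx":0,"dy":0,"dz":-1.5,"wx":0,"wy":0,"wz":0},{"hand":-1,"dx":0,"dy":0,"dz":-0.7,"wx":0,"wy":0,"wz":0},{"hand":-1,"dx":0,"dy":0,"dz":-0.2,"wx":0,"wy":0,"wz":0},{"hand":-1,"dx":0,"dy":0,"dz":0,"wx":0,"wy":0,"wz":0},{"hand":-1,"dx":0,"dy":0,"dz":0,"wx":0,"wy":0,"wz":0}]'
python3 - <<'E'
from h import *
c,im,de=snap("side","side2")
a,b,e,f=(200,180,280,230)
cv2.imwrite(f"pics/side2_c.png",cv2.resize(im[b:f,a:e,::-1],None,fx=10,fy=10,interpolation=cv2.INTER_CUBIC))
s=bot.read_state(); print(s["position"],s["force"],s["moment"])
E
```

```text
time_s: 10.85
position: [0.4555, -0.0047, 0.0389]
tcp_rot: [[-0.281, 0.96, 0.001], [0.96, 0.281, -0.0], [-0.001, 0.001, -1.0]]
force: [-0.4, 0.0, -7.4]
opening: 0.222
[ 0.45547066 -0.00458312  0.03901541] [-0.08511154  1.04933159 -7.09614306] [-0.0920362  -0.01478502 -0.03894341]
```

View pics/side2_c.png

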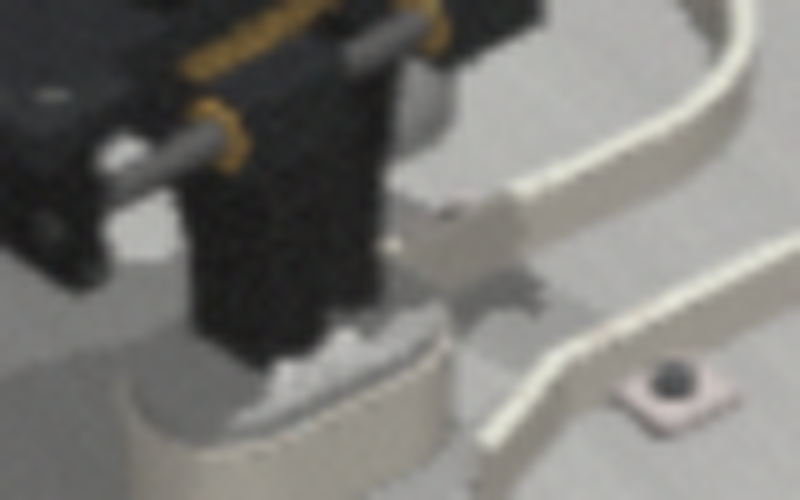

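```bash
python3 -m handwheel '[{"hand":-1,"dx":0,"dy":0,"dz":-0.1,"wx":0,"wy":0,"wz":0},{"hand":-1,"dx":0,"dy":0,"dz":-0.05,"wx":0,"wy":0,"wz":0},{"hand":-1,"dx":0,"dy":0,"dz":0,"wx":0,"wy":0,"wz":0}]'
python3 - <<'E'
from h import *
c,im,de=load("side2")
q=np.array([[205,445],[300,420],[370,385],[440,340]])/10+[200,180]
Q=onplane(c,q,.0335); print(Q.round(4)); d=np.diff(Q,axis=0); print(np.degrees(np.arctan2(d[:,1],d[:,0])))
q=np.array([[555,350],[700,270],[790,238]])/10+[200,180]
Q=onplane(c,q,.018);d=np.diff(Q,axis=0); print(Q.round(4),np.degrees(np.arctan2(d[:,1],d[:,0])))
E
```

```text
time_s: 11.2
position: [0.4554, -0.0044, 0.0375]
tcp_rot: [[-0.281, 0.96, 0.001], [0.96, 0.281, -0.0], [-0.001, 0.001, -1.0]]
force: [0.1, 2.0, -2.3]
opening: 0.223
[[ 0.4228 -0.0314  0.0335]
 [ 0.4443 -0.0338  0.0335]
 [ 0.4631 -0.0304  0.0335]
 [ 0.484  -0.0237  0.0335]]
[-6.29624988 10.27036695 17.6702096 ]
[[ 0.5144 -0.0217  0.018 ]
 [ 0.5585 -0.0118  0.018 ]
 [ 0.5833 -0.0114  0.018 ]] [12.57970944  0.91359266]
```

```bash
python3 -m handwheel '[{"hand":-1,"dx":0.2,"dy":0.03,"dz":-0.03,"wx":0,"wy":0,"wz":0},{"hand":-1,"dx":0.4,"dy":0.06,"dz":0,"wx":0,"wy":0,"wz":0},{"hand":-1,"dx":0.4,"dy":0.06,"dz":0,"wx":0,"wy":0,"wz":0},{"hand":-1,"dx":0.4,"dy":0.06,"dz":0,"wx":0,"wy":0,"wz":0},{"hand":-1,"dx":0.4,"dy":0.07,"dz":0,"wx":0,"wy":0,"wz":0}]'
python3 - <<'E'
from h import *
print(bot.read_state()["moment"])
E
python3 -m handwheel '[{"hand":-1,"dx":0.4,"dy":0.06,"dz":0,"wx":0,"wy":0,"wz":0},{"hand":-1,"dx":0.4,"dy":0.06,"dz":0,"wx":0,"wy":0,"wz":0},{"hand":-1,"dx":0.4,"dy":0.06,"dz":0,"wx":0,"wy":0,"wz":0},{"hand":-1,"dx":0.4,"dy":0.07,"dz":0,"wx":0,"wy":0,"wz":0}]'
```

```text
time_s: 11.7
position: [0.4686, -0.0008, 0.0375]
tcp_rot: [[-0.282, 0.959, -0.009], [0.959, 0.282, 0.001], [0.004, -0.008, -1.0]]
force: [-7.4, -1.7, 9.7]
opening: 0.219
[-0.29649809  1.23411321  0.02676781]
time_s: 12.1
position: [0.4847, 0.0016, 0.0375]
tcp_rot: [[-0.282, 0.959, -0.009], [0.959, 0.282, 0.001], [0.004, -0.008, -1.0]]
force: [-8.6, -1.3, 9.2]
opening: 0.219
```

```bash
python3 -m handwheel '[{"hand":-1,"dx":0.2,"dy":0.03,"dz":0.02,"wx":0,"wy":0,"wz":0},{"hand":-1,"dx":0.4,"dy":0.06,"dz":0,"wx":0,"wy":0,"wz":0},{"hand":-1,"dx":0.4,"dy":0.06,"dz":0,"wx":0,"wy":0,"wz":0},{"hand":-1,"dx":0.4,"dy":0.06,"dz":0,"wx":0,"wy":0,"wz":0}]'
python3 - <<'E'
from h import *
c,im,de=snap("scene","sc3")
a,b,e,f=(200,150,350,240)
cv2.imwrite(f"pics/sc3_c.png",cv2.resize(im[b:f,a:e,::-1],None,fx=5,fy=5,interpolation=cv2.INTER_CUBIC))
c,im,de=snap("side","side3")
a,b,e,f=(200,140,300,230)
cv2.imwrite(f"pics/side3_c.png",cv2.resize(im[b:f,a:e,::-1],None,fx=6,fy=6,interpolation=cv2.INTER_CUBIC))
s=bot.read_state(); print(s["position"],s["force"],s["moment"])
E
```

```text
time_s: 12.5
position: [0.4996, 0.0036, 0.0375]
tcp_rot: [[-0.282, 0.959, -0.007], [0.959, 0.282, 0.001], [0.003, -0.006, -1.0]]
force: [-6.5, -0.5, 7.8]
opening: 0.223
[0.50136597 0.0034772  0.03746307] [-4.65542369  1.15296757  6.18362463] [-0.05090713  0.85433535 -0.00746283]
```

View pics/sc3_c.png

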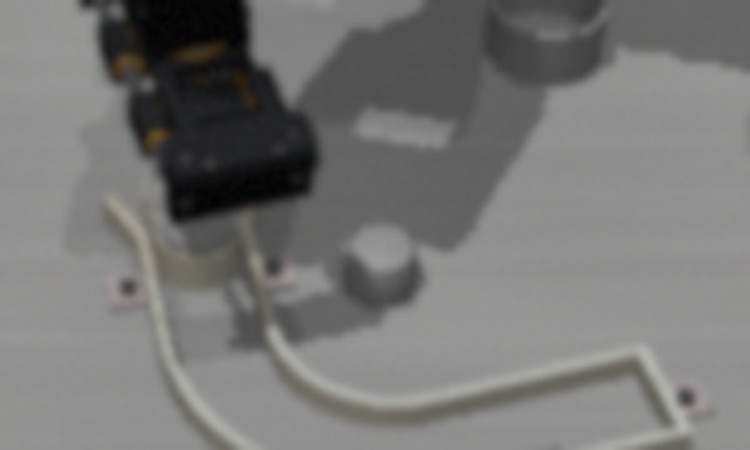

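View pics/side3_c.png

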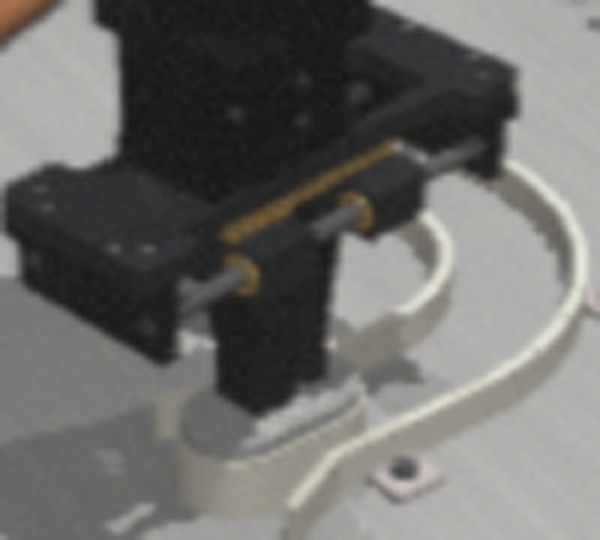

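```bash
cat > path.py <<'E'
import numpy as np
from scipy.optimize import brentq
b=np.array([.5692,.1047]);th=np.radians(8.87);be=np.radians(97.02)
Rb=.0908
def curve(s): # end-circle centre path by arclength, s=0 at bend start (lane frame)
    L=Rb*be
    r=Rb
    if s<0: k=min(1,-s/.03); return np.array([s,-(.09+(.0008)*(1-k))])
    if s<L: a=s/Rb; return r*np.array([np.sin(a),-np.cos(a)])
    d=s-L; k=min(1,d/.03); r=.09+.0008*(1-k)
    u=np.array([np.cos(be),np.sin(be)]); n=np.array([np.sin(be),-np.cos(be)])
    return u*d+n*r
def pose(s):
    rear=curve(s-.017); f=brentq(lambda q: np.linalg.norm(curve(q)-rear)-.034, s+.005,s+.035)
    fr=curve(f); m=(rear+fr)/2; y=np.arctan2(*(fr-rear)[::-1])
    R=np.array([[np.cos(th),-np.sin(th)],[np.sin(th),np.cos(th)]])
    return b+R@m, y+th
def lane(p):
    R=np.array([[np.cos(th),-np.sin(th)],[np.sin(th),np.cos(th)]]); return (np.asarray(p)-b)@R
L=Rb*be
def table(p0,y0,ss):
    """rows from current command p0 (m), yaw y0 (deg)"""
    p=np.array(p0)*100; y=np.radians(y0)
    for s in ss:
        q,w=pose(s); q=q*100
        d=np.round(q-p,2); dw=round(w-y,3); p=p+d; y+=dw
        print(f'{{"hand":-1,"dx":{d[0]:.2f},"dy":{d[1]:.2f},"dz":0,"wx":0,"wy":0,"wz":{dw:.3f}}}', f"s={s*1e3:.0f} cmd=({p[0]/100:.4f},{p[1]/100:.4f}) yaw={np.degrees(y):.1f}")
E
python3 - <<'E'
from path import *
print(L+.075, lane((.5032,.0028)))
table((.5032,.0028),8.87,np.arange(-.077,.26,.004))
E
```

```text
0.22875331437786878 [-0.08092296 -0.09050461]
{"hand":-1,"dx":0.38,"dy":0.11,"dz":0,"wx":0,"wy":0,"wz":0.000} s=-77 cmd=(0.5070,0.0039) yaw=8.9
{"hand":-1,"dx":0.40,"dy":0.06,"dz":0,"wx":0,"wy":0,"wz":0.000} s=-73 cmd=(0.5110,0.0045) yaw=8.9
{"hand":-1,"dx":0.39,"dy":0.06,"dz":0,"wx":0,"wy":0,"wz":0.000} s=-69 cmd=(0.5149,0.0051) yaw=8.9
{"hand":-1,"dx":0.40,"dy":0.07,"dz":0,"wx":0,"wy":0,"wz":0.000} s=-65 cmd=(0.5189,0.0058) yaw=8.9
{"hand":-1,"dx":0.39,"dy":0.06,"dz":0,"wx":0,"wy":0,"wz":0.000} s=-61 cmd=(0.5228,0.0064) yaw=8.9
{"hand":-1,"dx":0.40,"dy":0.06,"dz":0,"wx":0,"wy":0,"wz":0.000} s=-57 cmd=(0.5268,0.0070) yaw=8.9
{"hand":-1,"dx":0.39,"dy":0.06,"dz":0,"wx":0,"wy":0,"wz":0.000} s=-53 cmd=(0.5307,0.0076) yaw=8.9
{"hand":-1,"dx":0.40,"dy":0.06,"dz":0,"wx":0,"wy":0,"wz":0.000} s=-49 cmd=(0.5347,0.0082) yaw=8.9
{"hand":-1,"dx":0.39,"dy":0.06,"dz":0,"wx":0,"wy":0,"wz":-0.002} s=-45 cmd=(0.5386,0.0088) yaw=8.8
{"hand":-1,"dx":0.40,"dy":0.06,"dz":0,"wx":0,"wy":0,"wz":-0.003} s=-41 cmd=(0.5426,0.0094) yaw=8.6
{"hand":-1,"dx":0.39,"dy":0.05,"dz":0,"wx":0,"wy":0,"wz":-0.003} s=-37 c
[... 6689 characters left out ...]
":-1,"dx":-0.11,"dy":0.39,"dz":0,"wx":0,"wy":0,"wz":0.000} s=235 cmd=(0.6335,0.2075) yaw=105.9
{"hand":-1,"dx":-0.11,"dy":0.38,"dz":0,"wx":0,"wy":0,"wz":0.000} s=239 cmd=(0.6324,0.2113) yaw=105.9
{"hand":-1,"dx":-0.11,"dy":0.39,"dz":0,"wx":0,"wy":0,"wz":0.000} s=243 cmd=(0.6313,0.2152) yaw=105.9
{"hand":-1,"dx":-0.11,"dy":0.38,"dz":0,"wx":0,"wy":0,"wz":0.000} s=247 cmd=(0.6302,0.2190) yaw=105.9
{"hand":-1,"dx":-0.11,"dy":0.39,"dz":0,"wx":0,"wy":0,"wz":0.000} s=251 cmd=(0.6291,0.2229) yaw=105.9
{"hand":-1,"dx":-0.11,"dy":0.38,"dz":0,"wx":0,"wy":0,"wz":0.000} s=255 cmd=(0.6280,0.2267) yaw=105.9
{"hand":-1,"dx":-0.11,"dy":0.39,"dz":0,"wx":0,"wy":0,"wz":0.000} s=259 cmd=(0.6269,0.2306) yaw=105.9
```

```bash
python3 -m handwheel '[{"hand":-1,"dx":0.40,"dy":0.07,"dz":0.02,"wx":0,"wy":0,"wz":0},{"hand":-1,"dx":0.40,"dy":0.06,"dz":0,"wx":0,"wy":0,"wz":0},{"hand":-1,"dx":0.40,"dy":0.06,"dz":0,"wx":0,"wy":0,"wz":0},{"hand":-1,"dx":0.40,"dy":0.07,"dz":0,"wx":0,"wy":0,"wz":0},{"hand":-1,"dx":0.40,"dy":0.06,"dz":0,"wx":0,"wy":0,"wz":0},{"hand":-1,"dx":0.40,"dy":0.06,"dz":0,"wx":0,"wy":0,"wz":0}]'
python3 - <<'E'
from h import *
from path import *
s=bot.read_state(); print(s["position"],s["force"],s["moment"],lane(s["position"][:2]),lane((.5272,.0066)))
E
```

```text
time_s: 13.2
position: [0.5243, 0.0071, 0.0375]
tcp_rot: [[-0.282, 0.959, -0.005], [0.959, 0.282, 0.0], [0.002, -0.005, -1.0]]
force: [-6.0, -1.5, 5.6]
opening: 0.219
[0.52434239 0.00711398 0.03750867] [-5.96449353 -1.48318891  5.61740037] [-0.28167894  1.06095096  0.01955969] [-0.05936824 -0.08950223] [-0.05662405 -0.09045069]
```

```bash
python3 -m handwheel '[{"hand":-1,"dx":0.40,"dy":0.07,"dz":0.02,"wx":0,"wy":0,"wz":0},{"hand":-1,"dx":0.40,"dy":0.06,"dz":0,"wx":0,"wy":0,"wz":0},{"hand":-1,"dx":0.40,"dy":0.06,"dz":0,"wx":0,"wy":0,"wz":0},{"hand":-1,"dx":0.40,"dy":0.07,"dz":0,"wx":0,"wy":0,"wz":0},{"hand":-1,"dx":0.40,"dy":0.06,"dz":0,"wx":0,"wy":0,"wz":0},{"hand":-1,"dx":0.40,"dy":0.06,"dz":0,"wx":0,"wy":0,"wz":0},{"hand":-1,"dx":0.40,"dy":0.06,"dz":0,"wx":0,"wy":0,"wz":-0.004},{"hand":-1,"dx":0.40,"dy":0.06,"dz":0,"wx":0,"wy":0,"wz":-0.004}]'
python3 - <<'E'
from h import *
from path import *
s=bot.read_state(); print(s["position"],s["force"],s["moment"],lane(s["position"][:2]),lane((.5592,.0116)))
table((.5592,.0116),8.4,np.arange(-.020,.06,.004))
E
```

```text
time_s: 14.0
position: [0.5575, 0.012, 0.0375]
tcp_rot: [[-0.274, 0.962, -0.004], [0.962, 0.274, 0.0], [0.001, -0.003, -1.0]]
force: [-5.4, -0.3, 4.0]
opening: 0.221
[0.55746123 0.01198648 0.03751539] [-5.41284161 -0.25682896  4.03495018] [-0.2456616   0.95836059  0.01097913] [-0.02589416 -0.08979469] [-0.02423578 -0.09044466]
{"hand":-1,"dx":0.42,"dy":0.07,"dz":0,"wx":0,"wy":0,"wz":-0.013} s=-20 cmd=(0.5634,0.0123) yaw=7.7
{"hand":-1,"dx":0.39,"dy":0.06,"dz":0,"wx":0,"wy":0,"wz":-0.002} s=-16 cmd=(0.5673,0.0129) yaw=7.5
{"hand":-1,"dx":0.40,"dy":0.07,"dz":0,"wx":0,"wy":0,"wz":0.004} s=-12 cmd=(0.5713,0.0136) yaw=7.8
{"hand":-1,"dx":0.39,"dy":0.07,"dz":0,"wx":0,"wy":0,"wz":0.013} s=-8 cmd=(0.5752,0.0143) yaw=8.5
{"hand":-1,"dx":0.39,"dy":0.08,"dz":0,"wx":0,"wy":0,"wz":0.017} s=-4 cmd=(0.5791,0.0151) yaw=9.5
{"hand":-1,"dx":0.39,"dy":0.09,"dz":0,"wx":0,"wy":0,"wz":0.023} s=0 cmd=(0.5830,0.0160) yaw=10.8
{"hand":-1,"dx":0.39,"dy":0.10,"dz":0,"wx":0,"wy":0,"wz":0.028} s=4 cmd=(0.5869,0.0170) yaw=12.4
{"hand":-1,"dx":0.38,"dy":0.10,"dz":0,"wx":0,"wy":0,"wz":0.033} s=8 cmd=(0.5907,0.0180)
[... 485 characters left out ...]
0249) yaw=26.6
{"hand":-1,"dx":0.35,"dy":0.19,"dz":0,"wx":0,"wy":0,"wz":0.044} s=32 cmd=(0.6126,0.0268) yaw=29.1
{"hand":-1,"dx":0.34,"dy":0.20,"dz":0,"wx":0,"wy":0,"wz":0.044} s=36 cmd=(0.6160,0.0288) yaw=31.7
{"hand":-1,"dx":0.33,"dy":0.21,"dz":0,"wx":0,"wy":0,"wz":0.044} s=40 cmd=(0.6193,0.0309) yaw=34.2
{"hand":-1,"dx":0.32,"dy":0.23,"dz":0,"wx":0,"wy":0,"wz":0.044} s=44 cmd=(0.6225,0.0332) yaw=36.7
{"hand":-1,"dx":0.31,"dy":0.24,"dz":0,"wx":0,"wy":0,"wz":0.044} s=48 cmd=(0.6256,0.0356) yaw=39.2
{"hand":-1,"dx":0.30,"dy":0.26,"dz":0,"wx":0,"wy":0,"wz":0.044} s=52 cmd=(0.6286,0.0382) yaw=41.7
{"hand":-1,"dx":0.29,"dy":0.26,"dz":0,"wx":0,"wy":0,"wz":0.044} s=56 cmd=(0.6315,0.0408) yaw=44.3
```

```bash
python3 -m handwheel '[{"hand":-1,"dx":0.42,"dy":0.07,"dz":0.01,"wx":0,"wy":0,"wz":0},{"hand":-1,"dx":0.39,"dy":0.06,"dz":0,"wx":0,"wy":0,"wz":-0.008},{"hand":-1,"dx":0.40,"dy":0.07,"dz":0,"wx":0,"wy":0,"wz":0},{"hand":-1,"dx":0.39,"dy":0.07,"dz":0,"wx":0,"wy":0,"wz":0.01},{"hand":-1,"dx":0.39,"dy":0.08,"dz":0,"wx":0,"wy":0,"wz":0.017},{"hand":-1,"dx":0.39,"dy":0.09,"dz":0,"wx":0,"wy":0,"wz":0.023}]'
python3 - <<'E'
from h import *
from path import *
s=bot.read_state(); print(s["position"],s["force"],s["moment"],lane(s["position"][:2]),np.hypot(*lane(s["position"][:2])))
E
```

```text
time_s: 14.6
position: [0.5821, 0.016, 0.0375]
tcp_rot: [[-0.314, 0.949, -0.002], [0.949, 0.314, -0.0], [0.0, -0.002, -1.0]]
force: [-4.1, -1.5, 3.2]
opening: 0.22
[0.58212027 0.01603447 0.03748739] [-4.06530901 -1.54556603  3.18927593] [-0.41643968  0.90087925  0.01156354] [-0.00090586 -0.08959737] 0.08960194813307178
```

```bash
python3 -m handwheel '[{"hand":-1,"dx":0.39,"dy":0.10,"dz":0,"wx":0,"wy":0,"wz":0.028},{"hand":-1,"dx":0.38,"dy":0.10,"dz":0,"wx":0,"wy":0,"wz":0.033},{"hand":-1,"dx":0.38,"dy":0.12,"dz":0,"wx":0,"wy":0,"wz":0.039},{"hand":-1,"dx":0.38,"dy":0.12,"dz":0,"wx":0,"wy":0,"wz":0.043},{"hand":-1,"dx":0.37,"dy":0.13,"dz":0,"wx":0,"wy":0,"wz":0.045}]'
python3 - <<'E'
from h import *
from path import *
s=bot.read_state(); print(s["position"],s["force"],s["moment"],lane(s["position"][:2]),np.hypot(*lane(s["position"][:2])))
E
```

```text
time_s: 15.1
position: [0.6017, 0.0215, 0.0375]
tcp_rot: [[-0.487, 0.873, -0.001], [0.873, 0.487, -0.001], [-0.0, -0.001, -1.0]]
force: [-4.5, -2.4, 2.4]
opening: 0.223
[0.60166001 0.02146334 0.03751157] [-4.47171357 -2.35661633  2.38903123] [-0.44600023  0.74150748 -0.04136413] [ 0.0192373  -0.08724632] 0.08934200802176649
```

```bash
python3 -m handwheel '[{"hand":-1,"dx":0.36,"dy":0.16,"dz":0,"wx":0,"wy":0,"wz":0.044},{"hand":-1,"dx":0.35,"dy":0.16,"dz":0,"wx":0,"wy":0,"wz":0.044},{"hand":-1,"dx":0.35,"dy":0.19,"dz":0,"wx":0,"wy":0,"wz":0.044},{"hand":-1,"dx":0.34,"dy":0.20,"dz":0,"wx":0,"wy":0,"wz":0.044},{"hand":-1,"dx":0.33,"dy":0.21,"dz":0,"wx":0,"wy":0,"wz":0.044},{"hand":-1,"dx":0.32,"dy":0.23,"dz":0,"wx":0,"wy":0,"wz":0.044}]'
python3 - <<'E'
from h import *
from path import *
s=bot.read_state(); print(s["position"],s["force"],s["moment"],lane(s["position"][:2]),np.hypot(*lane(s["position"][:2])))
p=s["tcp_rot"]; print("yaw",np.degrees(np.arctan2(p[1,0],p[0,0]))-97.3)
table((.6225,.0332),36.8,np.arange(.048,.16,.004))
E
```

```text
time_s: 15.7
position: [0.6228, 0.0326, 0.0375]
tcp_rot: [[-0.698, 0.716, 0.0], [0.716, 0.698, -0.001], [-0.001, -0.001, -1.0]]
force: [-2.5, -2.8, 2.5]
opening: 0.219
[0.62279707 0.03264728 0.03753144] [-2.54263373 -2.83235148  2.49263902] [-0.51072592  0.52591798 -0.02826225] [ 0.04184606 -0.07945532] 0.08980112109440637
yaw 36.97980038307294
{"hand":-1,"dx":0.31,"dy":0.24,"dz":0,"wx":0,"wy":0,"wz":0.042} s=48 cmd=(0.6256,0.0356) yaw=39.2
{"hand":-1,"dx":0.30,"dy":0.26,"dz":0,"wx":0,"wy":0,"wz":0.044} s=52 cmd=(0.6286,0.0382) yaw=41.7
{"hand":-1,"dx":0.29,"dy":0.26,"dz":0,"wx":0,"wy":0,"wz":0.044} s=56 cmd=(0.6315,0.0408) yaw=44.2
{"hand":-1,"dx":0.27,"dy":0.28,"dz":0,"wx":0,"wy":0,"wz":0.044} s=60 cmd=(0.6342,0.0436) yaw=46.8
{"hand":-1,"dx":0.26,"dy":0.30,"dz":0,"wx":0,"wy":0,"wz":0.044} s=64 cmd=(0.6368,0.0466) yaw=49.3
{"hand":-1,"dx":0.25,"dy":0.30,"dz":0,"wx":0,"wy":0,"wz":0.045} s=68 cmd=(0.6393,0.0496) yaw=51.9
{"hand":-1,"dx":0.24,"dy":0.31,"dz":0,"wx":0,"wy":0,"wz":0.044} s=72 cmd=(0.6417,0.0527) yaw=54.4
{"hand":-1,"dx":0.22,"dy":0.33,"dz":0,"wx":0,"wy":0,"wz":0.044} s=7
[... 1315 characters left out ...]
hand":-1,"dx":-0.01,"dy":0.40,"dz":0,"wx":0,"wy":0,"wz":0.044} s=132 cmd=(0.6583,0.1082) yaw=92.2
{"hand":-1,"dx":-0.02,"dy":0.39,"dz":0,"wx":0,"wy":0,"wz":0.044} s=136 cmd=(0.6581,0.1121) yaw=94.7
{"hand":-1,"dx":-0.04,"dy":0.39,"dz":0,"wx":0,"wy":0,"wz":0.045} s=140 cmd=(0.6577,0.1160) yaw=97.3
{"hand":-1,"dx":-0.06,"dy":0.39,"dz":0,"wx":0,"wy":0,"wz":0.040} s=144 cmd=(0.6571,0.1199) yaw=99.6
{"hand":-1,"dx":-0.06,"dy":0.39,"dz":0,"wx":0,"wy":0,"wz":0.035} s=148 cmd=(0.6565,0.1238) yaw=101.6
{"hand":-1,"dx":-0.06,"dy":0.39,"dz":0,"wx":0,"wy":0,"wz":0.030} s=152 cmd=(0.6559,0.1277) yaw=103.3
{"hand":-1,"dx":-0.08,"dy":0.38,"dz":0,"wx":0,"wy":0,"wz":0.025} s=156 cmd=(0.6551,0.1315) yaw=104.8
```

```bash
cat > st.py <<'E'
from h import *
from path import *
s=bot.read_state(); l=lane(s["position"][:2]); p=s["tcp_rot"]; y=np.arctan2(p[1,0],p[0,0])-np.radians(97.3)
f=s["force"]; u=np.array([np.cos(y),np.sin(y)]); n=np.array([-np.sin(y),np.cos(y)])
R=be; uu=np.array([np.cos(be),np.sin(be)]); nn=np.array([-np.sin(be),np.cos(be)])
print(s["position"].round(4),"r",np.hypot(*l).round(4),"leg s,w",(l@uu).round(4),(l@nn).round(4),"yaw",np.degrees(y).round(1)%360,"f along",(f[:2]@u).round(1),"left",(f[:2]@n).round(1),"z",f[2].round(1),"M",s["moment"].round(2),"j6",s["joint_positions"][5].round(1))
E
python3 -m handwheel '[{"hand":-1,"dx":0.31,"dy":0.24,"dz":0,"wx":0,"wy":0,"wz":0.042},{"hand":-1,"dx":0.30,"dy":0.26,"dz":0,"wx":0,"wy":0,"wz":0.044},{"hand":-1,"dx":0.29,"dy":0.26,"dz":0,"wx":0,"wy":0,"wz":0.044},{"hand":-1,"dx":0.27,"dy":0.28,"dz":0,"wx":0,"wy":0,"wz":0.044},{"hand":-1,"dx":0.26,"dy":0.30,"dz":0,"wx":0,"wy":0,"wz":0.044},{"hand":-1,"dx":0.25,"dy":0.30,"dz":0,"wx":0,"wy":0,"wz":0.045}]' && python3 st.py
```

```text
time_s: 16.3
position: [0.6402, 0.0489, 0.0376]
tcp_rot: [[-0.86, 0.51, 0.002], [0.51, 0.86, -0.002], [-0.002, -0.0, -1.0]]
force: [-2.0, -3.5, 1.2]
opening: 0.22
[0.6402 0.0489 0.0376] r 0.0903 leg s,w -0.0731 -0.053 yaw 52.1 f along -4.0 left -0.6 z 1.2 M [-0.55  0.46 -0.04] j6 -64.8
```

```bash
python3 -m handwheel '[{"hand":-1,"dx":0.20,"dy":0.33,"dz":0,"wx":0,"wy":0,"wz":0.044},{"hand":-1,"dx":0.19,"dy":0.34,"dz":0,"wx":0,"wy":0,"wz":0.044},{"hand":-1,"dx":0.21,"dy":0.33,"dz":0,"wx":0,"wy":0,"wz":0.044},{"hand":-1,"dx":0.19,"dy":0.34,"dz":0,"wx":0,"wy":0,"wz":0.044},{"hand":-1,"dx":0.18,"dy":0.35,"dz":0,"wx":0,"wy":0,"wz":0.044}]' && python3 st.py
```

```text
time_s: 16.8
position: [0.6505, 0.0658, 0.0376]
tcp_rot: [[-0.951, 0.31, 0.003], [0.31, 0.951, -0.002], [-0.003, -0.0, -1.0]]
force: [-1.1, -3.6, -0.4]
opening: 0.222
[0.6505 0.0658 0.0376] r 0.0901 leg s,w -0.0597 -0.0676 yaw 64.7 f along -3.7 left -0.5 z -0.4 M [-0.46  0.22  0.  ] j6 -75.8
```

```bash
python3 -m handwheel '[{"hand":-1,"dx":0.13,"dy":0.37,"dz":-0.01,"wx":0,"wy":0,"wz":0.044},{"hand":-1,"dx":0.12,"dy":0.37,"dz":0,"wx":0,"wy":0,"wz":0.044},{"hand":-1,"dx":0.12,"dy":0.37,"dz":0,"wx":0,"wy":0,"wz":0.044},{"hand":-1,"dx":0.12,"dy":0.38,"dz":0,"wx":0,"wy":0,"wz":0.044},{"hand":-1,"dx":0.09,"dy":0.38,"dz":0,"wx":0,"wy":0,"wz":0.044}]' && python3 st.py
```

```text
time_s: 17.3
position: [0.6569, 0.0845, 0.0376]
tcp_rot: [[-0.995, 0.095, 0.005], [0.095, 0.995, -0.001], [-0.005, -0.001, -1.0]]
force: [-0.9, -3.6, -0.8]
opening: 0.219
[0.6569 0.0845 0.0376] r 0.09 leg s,w -0.0434 -0.0788 yaw 77.3 f along -3.7 left 0.1 z -0.8 M [-0.45  0.07 -0.  ] j6 -86.8
```

```bash
python3 -m handwheel '[{"hand":-1,"dx":0.06,"dy":0.38,"dz":-0.01,"wx":0,"wy":0,"wz":0.044},{"hand":-1,"dx":0.06,"dy":0.39,"dz":0,"wx":0,"wy":0,"wz":0.044},{"hand":-1,"dx":0.04,"dy":0.39,"dz":0,"wx":0,"wy":0,"wz":0.044},{"hand":-1,"dx":0.03,"dy":0.39,"dz":0,"wx":0,"wy":0,"wz":0.044},{"hand":-1,"dx":0.01,"dy":0.39,"dz":0,"wx":0,"wy":0,"wz":0.044}]' && python3 st.py
```

```text
time_s: 17.8
position: [0.6595, 0.104, 0.0376]
tcp_rot: [[-0.992, -0.125, 0.006], [-0.125, 0.992, -0.001], [-0.006, -0.002, -1.0]]
force: [1.2, -3.1, -0.8]
opening: 0.222
[0.6595 0.104  0.0376] r 0.0903 leg s,w -0.0254 -0.0866 yaw 89.89999999999998 f along -3.1 left -1.2 z -0.8 M [-0.41 -0.08  0.01] j6 -97.7
```

```bash
python3 -m handwheel '[{"hand":-1,"dx":-0.05,"dy":0.40,"dz":-0.01,"wx":0,"wy":0,"wz":0.044},{"hand":-1,"dx":-0.05,"dy":0.39,"dz":0,"wx":0,"wy":0,"wz":0.044},{"hand":-1,"dx":-0.05,"dy":0.39,"dz":0,"wx":0,"wy":0,"wz":0.044},{"hand":-1,"dx":-0.06,"dy":0.39,"dz":0,"wx":0,"wy":0,"wz":0.040}]' && python3 st.py
```

```text
time_s: 18.2
position: [0.6578, 0.1198, 0.0376]
tcp_rot: [[-0.956, -0.292, 0.007], [-0.292, 0.956, -0.001], [-0.006, -0.003, -1.0]]
force: [1.7, -3.2, 0.0]
opening: 0.22
[0.6578 0.1198 0.0376] r 0.0898 leg s,w -0.0097 -0.0893 yaw 99.69999999999999 f along -3.5 left -1.1 z 0.0 M [-0.4  -0.13 -0.02] j6 -106.1
```

```bash
python3 -m handwheel '[{"hand":-1,"dx":-0.08,"dy":0.39,"dz":0,"wx":0,"wy":0,"wz":0.035},{"hand":-1,"dx":-0.08,"dy":0.39,"dz":0,"wx":0,"wy":0,"wz":0.030},{"hand":-1,"dx":-0.09,"dy":0.38,"dz":0,"wx":0,"wy":0,"wz":0.023},{"hand":-1,"dx":-0.09,"dy":0.39,"dz":0,"wx":0,"wy":0,"wz":0.016}]' && python3 st.py
```

```text
time_s: 18.6
position: [0.6527, 0.1359, 0.0376]
tcp_rot: [[-0.921, -0.39, 0.004], [-0.39, 0.921, -0.0], [-0.003, -0.002, -1.0]]
force: [3.6, -3.9, -0.4]
opening: 0.22
[0.6527 0.1359 0.0376] r 0.0891 leg s,w 0.0072 -0.0888 yaw 105.6 f along -4.7 left -2.4 z -0.4 M [-0.63 -0.51 -0.  ] j6 -110.7
```

```bash
python3 -m handwheel '[{"hand":-1,"dx":-0.08,"dy":0.39,"dz":0,"wx":0,"wy":0,"wz":0.005},{"hand":-1,"dx":-0.09,"dy":0.39,"dz":0,"wx":0,"wy":0,"wz":0},{"hand":-1,"dx":-0.10,"dy":0.38,"dz":0,"wx":0,"wy":0,"wz":0},{"hand":-1,"dx":-0.11,"dy":0.39,"dz":0,"wx":0,"wy":0,"wz":0}]' && python3 st.py
```

```text
time_s: 19.0
position: [0.6486, 0.1505, 0.0377]
tcp_rot: [[-0.919, -0.394, 0.003], [-0.394, 0.919, -0.002], [-0.002, -0.003, -1.0]]
force: [3.4, -5.8, 1.5]
opening: 0.22
[0.6486 0.1505 0.0377] r 0.0916 leg s,w 0.0223 -0.0889 yaw 105.9 f along -6.5 left -1.7 z 1.5 M [-1.09 -0.56  0.  ] j6 -109.6
```

```bash
python3 -m handwheel '[{"hand":-1,"dx":-0.10,"dy":0.39,"dz":0,"wx":0,"wy":0,"wz":0},{"hand":-1,"dx":-0.11,"dy":0.38,"dz":0,"wx":0,"wy":0,"wz":0},{"hand":-1,"dx":-0.11,"dy":0.39,"dz":0,"wx":0,"wy":0,"wz":0},{"hand":-1,"dx":-0.11,"dy":0.38,"dz":0,"wx":0,"wy":0,"wz":0},{"hand":-1,"dx":-0.11,"dy":0.39,"dz":0,"wx":0,"wy":0,"wz":0}]' && python3 st.py
```

```text
time_s: 19.5
position: [0.6431, 0.1698, 0.0376]
tcp_rot: [[-0.919, -0.394, 0.003], [-0.394, 0.919, -0.002], [-0.002, -0.003, -1.0]]
force: [3.2, -6.2, 0.6]
opening: 0.221
[0.6431 0.1698 0.0376] r 0.0985 leg s,w 0.0424 -0.0889 yaw 105.9 f along -6.8 left -1.4 z 0.6 M [-1.1  -0.61 -0.05] j6 -107.8
```

```bash
python3 -m handwheel '[{"hand":-1,"dx":-0.11,"dy":0.38,"dz":0,"wx":0,"wy":0,"wz":0},{"hand":-1,"dx":-0.11,"dy":0.38,"dz":0,"wx":0,"wy":0,"wz":0},{"hand":-1,"dx":-0.11,"dy":0.39,"dz":0,"wx":0,"wy":0,"wz":0},{"hand":-1,"dx":-0.11,"dy":0.38,"dz":0,"wx":0,"wy":0,"wz":0},{"hand":-1,"dx":-0.11,"dy":0.38,"dz":0,"wx":0,"wy":0,"wz":0}]' && python3 st.py
```

```text
time_s: 20.0
position: [0.6375, 0.1891, 0.0376]
tcp_rot: [[-0.919, -0.393, 0.002], [-0.393, 0.919, -0.001], [-0.002, -0.002, -1.0]]
force: [3.4, -6.6, 1.0]
opening: 0.219
[0.6375 0.1891 0.0376] r 0.1086 leg s,w 0.0624 -0.0888 yaw 105.9 f along -7.3 left -1.4 z 1.0 M [-0.95 -0.62 -0.12] j6 -106.1
```

```bash
python3 -m handwheel '[{"hand":-1,"dx":-0.05,"dy":0.19,"dz":0,"wx":0,"wy":0,"wz":0},{"hand":-1,"dx":-0.06,"dy":0.19,"dz":0,"wx":0,"wy":0,"wz":0},{"hand":-1,"dx":-0.05,"dy":0.19,"dz":0,"wx":0,"wy":0,"wz":0},{"hand":-1,"dx":-0.05,"dy":0.19,"dz":0,"wx":0,"wy":0,"wz":0}]' && python3 st.py; python3 -m handwheel '[{"hand":-1,"dx":-0.03,"dy":0.1,"dz":0,"wx":0,"wy":0,"wz":0},{"hand":-1,"dx":-0.03,"dy":0.1,"dz":0,"wx":0,"wy":0,"wz":0}]' && python3 st.py
```

```text
time_s: 20.4
position: [0.6353, 0.1973, 0.0376]
tcp_rot: [[-0.919, -0.393, 0.002], [-0.393, 0.919, -0.0], [-0.002, -0.001, -1.0]]
force: [4.2, -3.8, 0.3]
opening: 0.223
[0.6353 0.1973 0.0376] r 0.1138 leg s,w 0.071 -0.089 yaw 105.9 f along -4.8 left -3.0 z 0.3 M [-0.61 -0.55  0.06] j6 -105.5
time_s: 20.6
position: [0.6347, 0.1994, 0.0376]
tcp_rot: [[-0.919, -0.394, 0.002], [-0.394, 0.919, -0.0], [-0.002, -0.001, -1.0]]
force: [2.4, -4.5, 0.0]
opening: 0.218
[0.6347 0.1994 0.0376] r 0.1152 leg s,w 0.0732 -0.089 yaw 105.9 f along -5.0 left -1.1 z 0.0 M [-0.62 -0.57  0.04] j6 -105.3
```

```bash
for i in 1; do python3 -m handwheel '[{"hand":-1,"dx":-0.03,"dy":0.1,"dz":0,"wx":0,"wy":0,"wz":0}]' && python3 st.py; python3 -m handwheel '[{"hand":-1,"dx":-0.02,"dy":0.08,"dz":0,"wx":0,"wy":0,"wz":0}]' && python3 st.py; done
```

```text
time_s: 20.7
position: [0.6344, 0.2004, 0.0376]
tcp_rot: [[-0.919, -0.394, 0.002], [-0.394, 0.919, -0.0], [-0.002, -0.001, -1.0]]
force: [3.9, -3.7, -0.1]
opening: 0.219
[0.6344 0.2004 0.0376] r 0.1158 leg s,w 0.0742 -0.089 yaw 105.9 f along -4.7 left -2.8 z -0.1 M [-0.63 -0.54 -0.  ] j6 -105.2
time_s: 20.8
position: [0.6342, 0.2012, 0.0376]
tcp_rot: [[-0.919, -0.394, 0.002], [-0.394, 0.919, -0.0], [-0.002, -0.001, -1.0]]
force: [4.5, -4.3, 0.5]
opening: 0.217
[0.6342 0.2012 0.0376] r 0.1164 leg s,w 0.075 -0.089 yaw 105.9 f along -5.4 left -3.2 z 0.5 M [-0.66 -0.58  0.03] j6 -105.1
```

```bash
python3 -m handwheel '[{"hand":-1,"dx":-0.02,"dy":0.06,"dz":0,"wx":0,"wy":0,"wz":0}]' && python3 st.py; python3 -m handwheel '[{"hand":-1,"dx":-0.02,"dy":0.06,"dz":0,"wx":0,"wy":0,"wz":0}]' && python3 st.py
python3 - <<'E'
from h import *
c,im,de=snap("scene","sc4")
a,b,e,f=(270,190,350,250)
cv2.imwrite(f"pics/sc4_c.png",cv2.resize(im[b:f,a:e,::-1],None,fx=9,fy=9,interpolation=cv2.INTER_CUBIC))
c,im,de=snap("side","side4")
a,b,e,f=(210,130,310,210)
cv2.imwrite(f"pics/side4_c.png",cv2.resize(im[b:f,a:e,::-1],None,fx=7,fy=7,interpolation=cv2.INTER_CUBIC))
E
```

```text
time_s: 20.9
position: [0.634, 0.2018, 0.0376]
tcp_rot: [[-0.919, -0.394, 0.002], [-0.394, 0.919, -0.0], [-0.002, -0.001, -1.0]]
force: [3.3, -3.7, 0.3]
opening: 0.221
[0.634  0.2018 0.0376] r 0.1168 leg s,w 0.0757 -0.0889 yaw 105.9 f along -4.4 left -2.1 z 0.3 M [-0.66 -0.63  0.07] j6 -105.1
time_s: 21.0
position: [0.6339, 0.2024, 0.0376]
tcp_rot: [[-0.919, -0.394, 0.003], [-0.394, 0.919, -0.0], [-0.002, -0.001, -1.0]]
force: [3.8, -4.0, 0.3]
opening: 0.22
[0.6339 0.2024 0.0376] r 0.1172 leg s,w 0.0763 -0.089 yaw 105.9 f along -4.9 left -2.5 z 0.3 M [-0.64 -0.61  0.03] j6 -105.0
```

View pics/sc4_c.png

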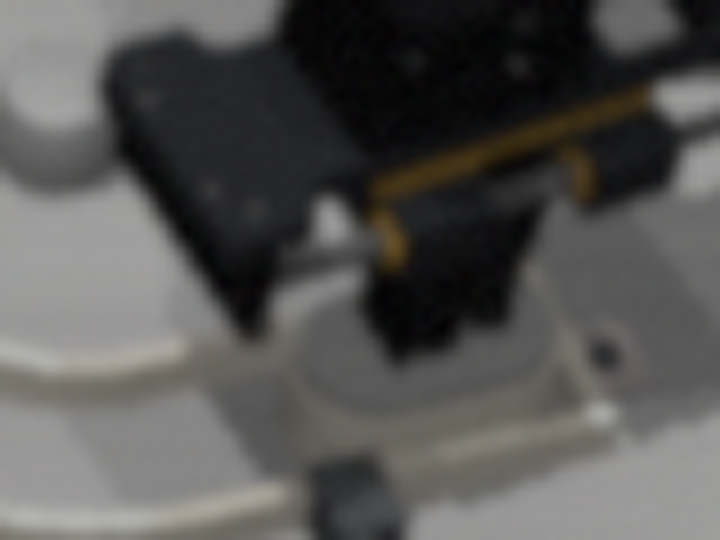

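View pics/side4_c.png

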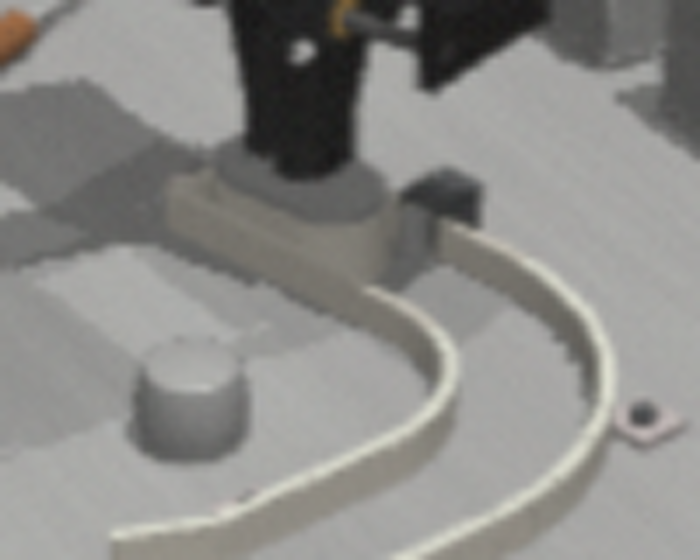

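```bash
python3 -m handwheel '[{"hand":-1,"dx":-0.02,"dy":0.06,"dz":0,"wx":0,"wy":0,"wz":0}]' && python3 st.py; python3 -m handwheel '[{"hand":-1,"dx":-0.02,"dy":0.06,"dz":0,"wx":0,"wy":0,"wz":0}]' && python3 st.py
```

```text
time_s: 21.2
position: [0.6338, 0.2026, 0.0376]
tcp_rot: [[-0.919, -0.394, 0.003], [-0.394, 0.919, -0.001], [-0.002, -0.002, -1.0]]
force: [3.7, -7.0, 0.1]
opening: 0.217
[0.6338 0.2026 0.0376] r 0.1173 leg s,w 0.0765 -0.089 yaw 105.9 f along -7.8 left -1.7 z 0.1 M [-1.   -0.69  0.01] j6 -105.0
time_s: 21.3
position: [0.6338, 0.2027, 0.0377]
tcp_rot: [[-0.919, -0.394, 0.003], [-0.394, 0.919, -0.002], [-0.002, -0.003, -1.0]]
force: [4.5, -8.2, 0.6]
opening: 0.222
[0.6338 0.2027 0.0377] r 0.1174 leg s,w 0.0766 -0.089 yaw 105.9 f along -9.2 left -2.1 z 0.6 M [-1.24 -0.69  0.  ] j6 -104.9
```

```bash
python3 -m handwheel '[{"hand":-1,"dx":-0.02,"dy":0.06,"dz":0,"wx":0,"wy":0,"wz":0}]' && python3 st.py
```

```text
time_s: 21.4
position: [0.6338, 0.2028, 0.0377]
tcp_rot: [[-0.919, -0.394, 0.003], [-0.394, 0.919, -0.003], [-0.002, -0.004, -1.0]]
force: [4.3, -9.0, 0.6]
opening: 0.218
[0.6338 0.2028 0.0377] r 0.1174 leg s,w 0.0767 -0.089 yaw 105.9 f along -9.8 left -1.7 z 0.6 M [-1.48 -0.76 -0.08] j6 -104.9
```

```bash
python3 -m handwheel '[{"hand":-0.1,"dx":0,"dy":0,"dz":0,"wx":0,"wy":0,"wz":0},{"hand":-0.1,"dx":0,"dy":0,"dz":0,"wx":0,"wy":0,"wz":0},{"hand":-0.1,"dx":0,"dy":0,"dz":0,"wx":0,"wy":0,"wz":0},{"hand":-0.1,"dx":0,"dy":0,"dz":0,"wx":0,"wy":0,"wz":0},{"hand":-0.1,"dx":0,"dy":0,"dz":0,"wx":0,"wy":0,"wz":0},{"hand":-0.1,"dx":0,"dy":0,"dz":0,"wx":0,"wy":0,"wz":0}]' && python3 st.py
```

```text
time_s: 22.0
position: [0.6318, 0.2047, 0.0371]
tcp_rot: [[-0.919, -0.394, -0.001], [-0.394, 0.919, 0.0], [0.001, 0.0, -1.0]]
force: [1.0, -0.4, 0.1]
opening: 0.449
[0.6318 0.2047 0.0371] r 0.118 leg s,w 0.079 -0.0876 yaw 105.9 f along -0.6 left -0.9 z 0.1 M [ 0.03  0.04 -0.03] j6 -104.9
```

```bash
python3 -m handwheel '[{"hand":-0.1,"dx":0,"dy":0,"dz":1,"wx":0,"wy":0,"wz":0},{"hand":-0.1,"dx":0,"dy":0,"dz":2,"wx":0,"wy":0,"wz":0},{"hand":-0.1,"dx":0,"dy":0,"dz":3,"wx":0,"wy":0,"wz":0},{"hand":-0.1,"dx":0,"dy":0,"dz":4,"wx":0,"wy":0,"wz":0},{"hand":-0.1,"dx":2,"dy":0.8,"dz":4,"wx":0,"wy":0,"wz":0},{"hand":-0.1,"dx":3,"dy":1.2,"dz":3,"wx":0,"wy":0,"wz":0},{"hand":-0.1,"dx":3,"dy":0.5,"dz":2,"wx":0,"wy":0,"wz":0},{"hand":-0.1,"dx":0,"dy":0,"dz":0,"wx":0,"wy":0,"wz":0},{"hand":-0.1,"dx":0,"dy":0,"dz":0,"wx":0,"wy":0,"wz":0}]' && python3 st.py
python3 - <<'E'
from h import *
from path import *
c,im,de=snap("wrist","wf"); P=cloud(c,de); z=P[:,:,2]
near=(abs(P[:,:,0]-.634)<.06)&(abs(P[:,:,1]-.203)<.06)&(de>0)
uu=np.array([np.cos(be),np.sin(be)]); nn=np.array([-np.sin(be),np.cos(be)])
for lo,hi,zz in ((.027,.037,.032),(.068,.080,.074)):
    m=(near&(z>lo)&(z<hi)).astype(np.uint8)
    ct=max(cv2.findContours(m,cv2.RETR_EXTERNAL,cv2.CHAIN_APPROX_NONE)[0],key=len)
    Q=onplane(c,ct.reshape(-1,2),zz)[:,:2].astype(np.float32)*1000
    r=cv2.minAreaRect(Q); l=lane(np.array(r[0])/1e3); print(zz,r,"leg",l@uu,l@nn,np.hypot(*l),"px",ct.reshape(-1,2).mean(0))
x0,y0=np.maximum(ct.reshape(-1,2).mean(0).astype(int)-[75,55],0)
cv2.imwrite("pics/wf_c.png",cv2.resize(im[y0:y0+110,x0:x0+150,::-1],None,fx=5,fy=5,interpolation=cv2.INTER_CUBIC))
c,im,de=snap("side","side5")
a,b_,e,f=(210,130,310,210)
cv2.imwrite(f"pics/side5_c.png",cv2.resize(im[b_:f,a:e,::-1],None,fx=7,fy=7,interpolation=cv2.INTER_CUBIC))
E
```

```text
time_s: 22.9
position: [0.7119, 0.2292, 0.2277]
tcp_rot: [[-0.919, -0.393, -0.0], [-0.393, 0.919, 0.0], [0.0, 0.0, -1.0]]
force: [-0.4, 0.5, -0.7]
opening: 0.448
[0.7119 0.2292 0.2277] r 0.1894 leg s,w 0.0807 -0.1714 yaw 105.9 f along 0.6 left 0.2 z -0.7 M [ 0.08  0.06 -0.05] j6 -103.8
0.032 ((633.8060913085938, 200.82083129882812), (43.06467056274414, 75.31974029541016), 18.022754669189453) leg 0.07475937922974264 -0.08845448807683898 0.11581520299059242 px [268.72067039  97.68156425]
0.074 ((633.8876953125, 200.53453063964844), (18.496978759765625, 18.39285659790039), 23.156597137451172) leg 0.07446167590248468 -0.08845458727255402 0.11562333323237375 px [269.85714286  96.92857143]
```

```bash
python3 lane.py wf
```

```text
e 0.062 0 mean res mm nan rms nan
e 0.118 0 mean res mm nan rms nan
l 0.062 183 mean res mm 0.0 rms 1.76
l 0.118 72 mean res mm 0.14 rms 1.55
a 0.062 0 mean res mm nan rms nan
a 0.118 0 mean res mm nan rms nan
b [0.5491 0.1739] th 408.26 bend -304.69
end stop mid (exp 117.5): nan 0
flare end x min (exp -108): -92.40553874533134lane.py:33: RuntimeWarning: Mean of empty slice.
  n_=k.sum(); print(ty,d,n_,"mean res mm",f.fun[i:i+n_].mean().round(2),"rms",f.fun[i:i+n_].std().round(2)); i+=n_
  ret = ret.dtype.type(ret / rcount)
  ret = _var(a, axis=axis, dtype=dtype, out=out, ddof=ddof,
  arrmean = um.true_divide(arrmean, div, out=arrmean,
  ret = ret.dtype.type(ret / rcount)
lane.py:38: RuntimeWarning: Mean of empty slice.
  k=(abs(w+.09)<.02)&(abs(s-.1175)<.008); print("end stop mid (exp 117.5):",s[k].mean()*1e3,k.sum())
```

View pics/wf.png

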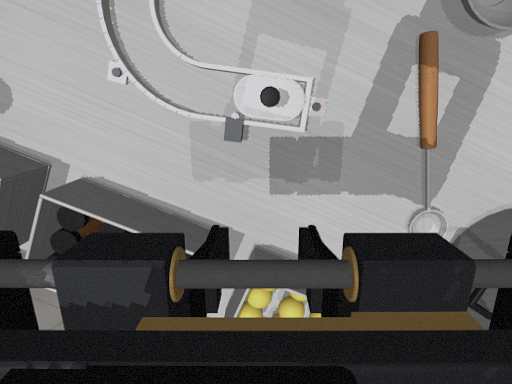

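View pics/wf_c.png

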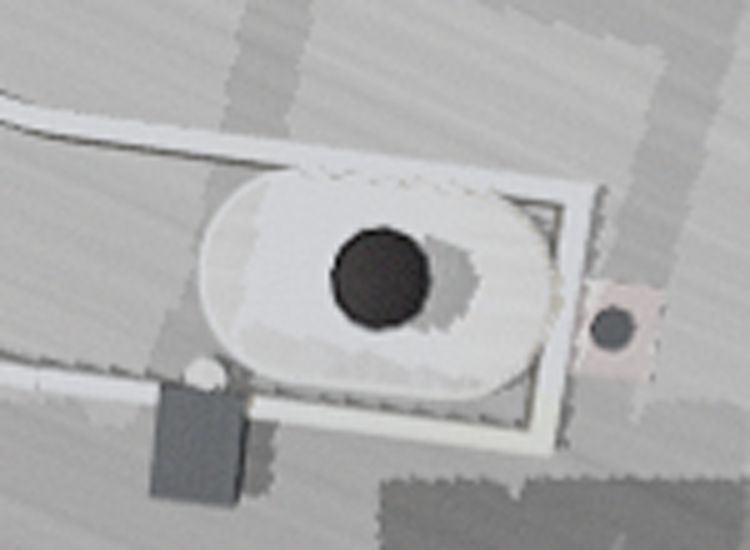

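View pics/side5_c.png

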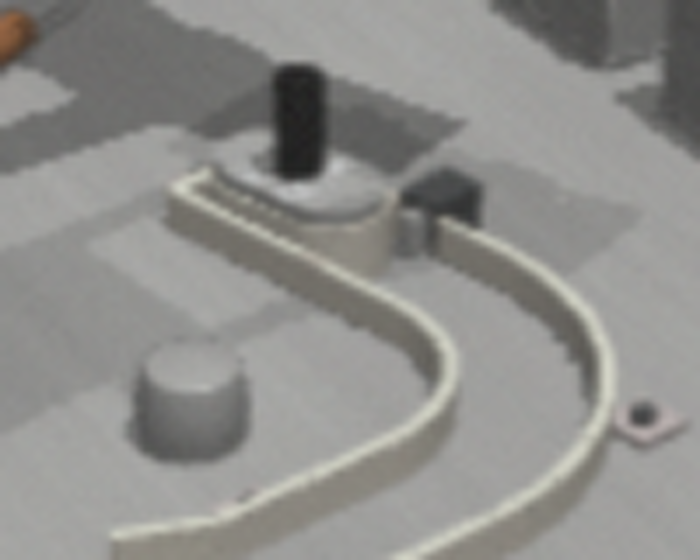

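Run:
```python
from h import *
from path import *
uu=np.array([np.cos(be),np.sin(be)]); nn=np.array([-np.sin(be),np.cos(be)])
for t,px in (("wl",(602/2.8+115,350/2.8+55)),("wf",(207/5+194,372/5+41))):
    c,im,de=load(t); l=lane(onplane(c,[px],.02)[:,:2]); print(t,"nose",l@uu*1e3,l@nn*1e3)
    P=cloud(c,de); z=P[:,:,2]; m=(z>.013)&(z<.023)&(de>0); v,u=np.nonzero(m); l=lane(onplane(c,np.c_[u,v],.018)[:,:2]); s=l@uu;w=l@nn
    k=(abs(w+.09)<.02)&(abs(s-.1175)<.006); print("stop mid",np.median(s[k])*1e3,k.sum())
    for d in(.062,.118):
        k=(abs(w+d)<.005)&(s>.055)&(s<.11); print("rail",d,np.median(w[k])*1e3)
```

```text
wl nose [38.11143096] [-112.35348103]
stop mid 116.91745133261006 170
rail 0.062 -62.21342361016291
rail 0.118 -117.81623036358846
wf nose [39.06755881] [-111.80230811]
stop mid 117.52162557732008 191
rail 0.062 -62.31884292679887
rail 0.118 -118.43349224623353
```

```bash
python3 -c "
from rig import hand_in; print(hand_in())"
```

```text
the job is handed in; nothing more can be done
None
```

The tub is home at the end stop, the catch is out behind it, and the gripper has let go and is clear. The job is handed in, at about 23 s of the 67 s allowed.

**What I did:** I gripped the knob twice, with the jaws turned 90° between grips, so that it sat centred. I set the tub down in the flared mouth, then slid it along the entry leg and round the bend, which I measured at about 97°. It went up the leg past the catch until it stopped advancing, with about 10 N showing at the wrist. I then opened the jaws and lifted straight up.

**Forces:** Every reading I took during the slide stayed at or below about 10 N along the bench. Downward force was also at most about 10 N, highest at the start of the slide before I eased it off. These readings were taken between moves, so I can't rule out brief peaks in between.

**Last checks:**
- **Position along the leg:** the wrist camera put the tub's centre at 74.5–74.8 mm, where home is 75 mm. It measured the stop's face at 115.0 mm, so the tub is home to within about 0.5 mm.
- **Distance from the bend centre:** 115.6–115.8 mm, within the 117 ± 2 mm given, with the tub lying towards the inner rail.
- **Catch:** the nose is back where it was before the tub passed, to within about 1 mm.
- **Other things:** the salt cellar looks unmoved in the final side picture. I did not measure the others again afterwards.

**What disagreed:**
- With the tub against the stop, the arm's own reading gave 76.7 mm along the leg, about 2 mm more than the camera. I put this down to calibration.
- From late in the bend, commanded and measured positions differed by up to 2.7 mm. I steered by the measured position and the forces.
- Refitting the lane from the last picture failed because only part of it was in view, so I checked the leg's rails and stop directly instead.

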